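# Close the square project box and hold the long box's lid over it for a clearance check

## Task

Two open grey project boxes stand on the green mat and their lids lie about on the other side of the soldering stand, tweezers and magnifier. Put the square lid on the square box, fully home, and let go of it; then fetch the long lid over the things in between and hold it level and squarely lined up about a centimetre above the rim of the long box, never letting it touch the box, so that I can look under it and check that the parts inside clear it. Finish while still holding it there, steady, and leave the boxes and everything else standing where they are.

Things in the scene. Friction and masses are not known exactly. Their poses are not given: they have to be found in the camera images.
- square_box: Open grey plastic project box, 60 x 60 mm outside, 40 mm high, walls and floor 3 mm, circuit board inside, all parts at least 7 mm below the rim; loose, about 200 g, on the mat (3 mm thick). Origin at the centre of its underside, x, y along its sides, z up. A black cable gland sticks out 16 mm from its +x side, below the rim.
- square_rim (a point): Centre of the square box's opening at rim height, 40 mm above its underside; same axes.
- square_lid: Its lid, about 30 g, right way up on the bare board: plate 60 x 60 x 10 mm over a thin locating lip 4 mm deep, set in 5 mm all round; 14 mm high in all. Origin at the centre of the lip's lower edge, x, y along its sides, z up. Grip the plate's edges (4 to 14 mm above origin). Home: lip in the box with 2 mm play each side, plate on the rim, origin 4 mm below the rim; fits any of four ways round.
- long_box: Open grey plastic project box, 112 mm (x) by 62 mm (y) outside, 34 mm high, walls and floor 3 mm, circuit board and battery holder inside, all parts at least 6 mm below the rim; loose, about 260 g, on the mat (3 mm thick). Origin at the centre of its underside, z up. A black cable gland sticks out 16 mm from its +x end, below the rim.
- long_rim (a point): Centre of the long box's opening at rim height, 34 mm above its underside; same axes.
- long_lid: Its lid, about 45 g, right way up on the bare board: plate 112 (x) x 62 (y) x 10 mm over a thin locating lip 4 mm deep, set in 5 mm all round; 14 mm high in all. Origin at the centre of the lip's lower edge, z up. Grip the plate's long edges (62 mm apart, 4 to 14 mm above origin); fits either way round.
- iron_stand: Soldering stand in black metal with a cordless iron in its sloping coil, 0.6 kg, base 105 x 75 mm, 155 mm high, loose, standing in the row between lids and boxes. Origin at the centre of its underside. Leave alone.
- tweezer_rack: Black rack with four steel tweezers standing on end, foot 46 x 86 mm, 118 mm high, loose, in the same row. Origin at the centre of its underside. Leave alone.
- magnifier: White plastic magnifier, round base 80 mm across, lens 85 mm across on a stem, leaning to its +x, 172 mm high, loose, in the same row. Origin at the centre of its underside. Leave alone.
- screw_dish: Steel dish of screws, 56 mm across, 18 mm high, on the mat between the boxes. Origin at the centre of its underside. Leave alone.
- flux_jar: Small jar, 42 mm across, 32 mm high, on the mat. Origin at the centre of its underside. Leave alone.
- cleaner_bottle: White bottle, 38 mm across, 85 mm high, among the lids. Origin at the centre of its underside. Leave alone.
- solder_reel: Solder reel standing on its flange, 60 mm across, 40 mm high, among the lids. Origin at the centre of its underside. Leave alone.
- closed_box: Finished project box with its lid screwed on, 85 x 56 x 41 mm, at the back. Origin at the centre of its underside. Leave alone.
Things that resemble listed ones, but are neither listed nor needed, are in the scene too. Leave any orange look-alike of the square_box alone. Leave any blue look-alike of the long_lid alone.

How it is judged:
On the way:
1. the square lid is fully home on the square box and released (horizontal distance between square_lid and square_box below 0.005 m and z of square_lid in the frame of square_box between 0.033 and 0.038 m and angle between square_lid's own z axis and vertical below 0.06 rad and contact force between square_lid and the arm below 0.05 N and contact force between square_lid and the fingers below 0.05 N), for 0.2 s.
At the end, for the whole second after the job is handed in: Square lid home on its box (5 mm, within 2 mm of seated height, 0.06 rad level) and released; long lid still gripped, still, within 6 mm in x and y, 0.08 rad in turn and 0.07 rad of level over the long box, its lip 3 to 20 mm above the rim; lid and robot clear of that box (all of step 1 and x of long_lid in the frame of long_rim between -0.006 and 0.006 m and y of long_lid in the frame of long_rim between -0.006 and 0.006 m and z of long_lid in the frame of long_rim between 0.003 and 0.02 m and angle between the x axis of long_lid and the x axis of long_box, either way round below 0.08 rad and angle between long_lid's own z axis and vertical below 0.07 rad and linear speed of long_lid below 0.02 m/s and contact force between long_lid and the fingers above 1 N and contact force between long_lid and long_box below 0.05 N and contact force between long_box and the fingers below 0.05 N and contact force between long_box and the arm below 0.05 N); the arm keeps its last pose, push and grip.
It fails at once if the long lid touches the long box (contact force between long_lid and long_box above 0.3 N).
It fails at once if a project box is pushed out of its place (more than 30 mm) or tipped (distance of any of square_box, long_box from where it was at the start of the episode above 0.03 m or angle between any of square_box, long_box's own z axis and vertical above 0.35 rad).
It fails at once if one of the other things is shifted by more than 20 mm or tipped (distance of any of iron_stand, tweezer_rack, magnifier, screw_dish, flux_jar, cleaner_bottle, solder_reel, closed_box from where it was at the start of the episode above 0.02 m or angle between any of iron_stand, tweezer_rack, magnifier, screw_dish, flux_jar, cleaner_bottle, solder_reel, closed_box's own z axis and vertical above 0.35 rad).
It also fails if it takes over 66 s, if anything falls off the work surface, if the arm or the gripper's body presses on something with over 40 N, if the wrist force passes 120 N, or if a joint passes its speed limit or range.

## Robot

A 6-joint arm with a two-finger parallel gripper is mounted at the origin on the work surface. World frame = base frame: x ahead of the robot, y to its left, z up, the work surface at z = 0. Lengths are in m, angles in rad, forces in N, time in s.
With the tool pointing down it reaches from about 0.275 to 0.825 m from the base axis. Payload 5.2 kg.
Tool frame: the origin (TCP) lies on the centre line of the jaws, within the pads' length; the fingertips stand 11 mm ahead of it and the grasp point (between the pads) lies 8 mm behind it (ctrl.nose_length is the z of the fingertips in the tool frame, in m); z points along the fingers, y is the direction in which the jaws open and shut (so a half turn about z gives the same grasp; the last joint's range is limited). The gripper opens to 93 mm and grips with 3 to 60 N. Pads are 15 mm wide; open, the fingers measure 128 mm over their backs; the gripper's body (75 mm by 188 mm) begins 65 mm behind the grasp point.
Start: joints at [-1.38, 0.259, 1.535, -0, 1.348, -0.203], TCP at [0.211, -0.508, 0.195] pointing down, gripper open.
Joint ranges: [-3.14, 3.14], [-0.91, 2.08], [0.19, 2.58], [-1.22, 4.36], [0.22, 2.71], [-3.12, 3.12]. Speed limits (rad/s): [2.57, 2.57, 3.14, 3.14, 3.14, 3.14].

## Interface

Orientations are given as a unit quaternion [x, y, z, w].
In Python, from cell import ctrl, eyes gives the robot as it stands. The module is installed in compiled form; this text tells all that it offers.
- The arm moves only by the tool servo_tool, never from a script. Its argument "deltas" is a list of rows, each an object with "translation": the shift along the tool's x, y, z in mm, a list of three; "rotation": the turn, a rotation vector about the tool's x, y, z in degrees, a list of three. A call has exactly 5 rows; each row is the pose to reach, as a shift and turn from the pose commanded when the call began, along the tool's axes at that moment; what a row does not reach only later rows make up. A row lasts 1/12 s, in which the tool goes at most 41.7 mm and 7.16 degrees, less where a joint would pass 70% of its speed; a pose out of reach is approached as far as the arm can. A call with a gripper value outside its range is refused whole. "grip" is the finger opening in mm, from 0 to 93, set as the call begins (left out, the last holds). The fingers move at their own pace and stop on an object; "force" is the grip in N (left out, the last holds). Time passes only in rows, so rows that repeat a pose let the fingers close, or fill a call up. It gives the time, the measured TCP pose, the force and the opening at its end, in the units of the state.
- ctrl.read_state(): the state, without advancing time (a new reading comes with each control period).
- eyes.get_image(name): name is "side" or "top" or "wrist"; returns a dict with "pixels" (384x512x3 uint8, blue, green, red), "fx", "fy", "cx", "cy" (pixels), "k1" (the pictures are not rectified: a ray, as slopes to the right and down, at radius r is drawn at 1 + k1 r^2 times it, then the intrinsics apply), "R" (3x3) and "t" (3): a world point X has camera coordinates R X + t. Camera axes: x right, y down, z forward; pixel columns grow to the right and rows downward; lengths in m; the calibration is good to about 2 mm. A picture is of the moment at which its call begins. There is no depth.
- ctrl.close_job(): hands the job in, once; it reports no verdict.
Trained networks look in the newest picture that a camera, given by its name, has taken for a name from the list of things; names that differ only in an ending like _2 or _b are one class to them, and where a whole thing is asked for, a point or a joint stands for the part that bears it (a point fixed in the world has none). Each returns a list of dicts, best first, with "confidence" (0 to 1); they miss things now and then, are a little off and sometimes report something else, mostly with a low value. They report only what shows in the picture. A call takes as long as a camera call. They do not tell look-alikes from the thing itself.
- eyes.search_frame(camera, query): "extent" ([left, top, right, bottom] as shares, 0 to 1, of the picture: columns of its width, rows of its height, round what is visible of it).
- eyes.place_of(camera, query): "location" ([column, row] as shares, 0 to 1, of the picture: columns of its width, rows of its height: a listed point, or the origin of a listed thing).
The state is a dict: "clock": time; "q": joint angles; "qd": joint speeds; "tau": joint torques, N m; "tcp_pos": TCP position; "orientation": TCP orientation; "wrist_force": force on the tool from outside, world axes, zero at the start; "moment": the same for the moment, N m; "opening": finger opening in m.
Only numpy, scipy, OpenCV 4.12 (cv2) and the standard library are available. Lean on these libraries where they do the work, as an engineer would, in place of code of your own. Each camera call takes 0.05 s, during which the arm holds its last target.

## Working session

There is one attempt and no reset: what is moved stays moved. The work goes in short steps, Python scripts to look and compute and a tool call to move; the robot and the scene stay as the last step left them, time stands still between calls to the robot, and variables do not carry over. Pictures are saved under pics/ and viewed, and the job is handed in when it is done.

Besides the shell and the picture viewer there is one more tool, called after "Request:" by a JSON object that holds its "op" and its "data", one argument or row to a line. servo_tool: Moves the arm, as the interface text tells. Its arguments: {"type":"object","properties":{"deltas":{"type":"array"},"grip":{"type":"number"},"force":{"type":"number"}},"required":["deltas"]}

```bash
ls; mkdir -p pics
cat > h.py <<'E'
import numpy as np, cv2
from cell import ctrl, eyes
from scipy.spatial.transform import Rotation as Rn
def ray(im,u,v):
    K=np.array([[im['fx'],0,im['cx']],[0,im['fy'],im['cy']],[0,0,1.]])
    p=cv2.undistortPoints(np.array([[[u,v]]],float),K,np.array([im['k1'],0,0,0,0.]),)[0,0]
    R=np.array(im['R']);t=np.array(im['t'])
    return -R.T@t, R.T@np.array([p[0],p[1],1.])
def onz(im,u,v,z):
    c,d=ray(im,u,v); return c+d*(z-c[2])/d[2]
def proj(im,X):
    K=np.array([[im['fx'],0,im['cx']],[0,im['fy'],im['cy']],[0,0,1.]])
    r,_=cv2.Rodrigues(np.array(im['R'],float))
    return cv2.projectPoints(np.array(X,float).reshape(-1,1,3),r,np.array(im['t'],float),K,np.array([im['k1'],0,0,0,0.]))[0].reshape(-1,2)
E
python3 - <<'E'
from h import *
s=ctrl.read_state();print(s['clock'],s['tcp_pos'],s['orientation'],s['opening'],ctrl.nose_length)
for n in('top','side'):
    im=eyes.get_image(n);cv2.imwrite(f'pics/{n}0.png',im['pixels'])
    np.save(f'{n}0.npy',im,allow_pickle=True)
    print(n,'cam',-np.array(im['R']).T@im['t'],im['fx'],im['k1'])
    for q in('square_box','square_rim','square_lid','long_box','long_rim','long_lid','iron_stand','tweezer_rack','magnifier'):
        print(q,[(np.round(np.array(d['location'])*[512,384],1).tolist(),round(d['confidence'],2)) for d in eyes.place_of(n,q)])
E
```

```text
pics
0.0 [ 0.21092076 -0.50730553  0.19421563] [ 9.80679027e-01  1.95621610e-01 -4.07358446e-06 -9.11566689e-04] 0.09306108714786766 0.011
top cam [ 0.31714346 -0.051452    1.06169779] 367.7794820334419 -0.01577095039207751
square_box [([337.2, 220.4], 0.92), ([351.3, 281.1], 0.84), ([409.8, 246.2], 0.66)]
square_rim [([337.2, 218.5], 0.98), ([417.3, 246.3], 0.74), ([332.9, 217.4], 0.62), ([359.9, 285.5], 0.56)]
square_lid [([170.8, 153.3], 0.85)]
long_box [([300.0, 161.3], 0.69)]
long_rim [([301.7, 158.2], 0.6)]
long_lid [([108.5, 217.7], 0.76), ([162.8, 213.5], 0.67)]
iron_stand [([232.7, 202.4], 0.91)]
tweezer_rack [([247.0, 167.3], 0.8), ([285.3, 198.4], 0.54), ([169.5, 148.8], 0.4)]
magnifier [([234.0, 130.5], 0.56), ([120.5, 162.7], 0.37), ([163.5, 212.1], 0.21)]
side cam [ 0.44716104 -1.27374676  0.90982062] 456.30535796136763 -0.0789292761462793
square_box [([199.0, 309.5], 0.62), ([161.4, 264.9], 0.58), ([227.2, 249.4], 0.56)]
square_rim [([225.5, 242.2], 0.94), ([162.8, 255.8], 0.89), ([198.3, 301.9], 0.76)]
square_lid [([229.7, 248.9], 0.66), ([269.6, 168.5], 0.48)]
long_box [([281.5, 223.7], 0.71), ([267.4, 196.6], 0.7)]
long_rim [([280.5, 220.1], 0.77)]
long_lid [([214.7, 146.0], 0.82), ([228.3, 240.6], 0.7), ([223.2, 164.8], 0.62)]
iron_stand [([232.5, 195.1], 0.85)]
tweezer_rack [([266.1, 198.8], 0.55)]
magnifier [([298.2, 189.7], 0.62)]
```

Run:
```python
import cv2
for n,(x,y,w,h) in {'top':(80,80,300,225),'side':(120,90,240,240)}.items():
    i=cv2.imread(f'pics/{n}0.png')[y:y+h,x:x+w]; s=2.6 if n=='top' else 2.4
    cv2.imwrite(f'pics/{n}0z.png',cv2.resize(i,None,fx=s,fy=s,interpolation=cv2.INTER_CUBIC))
```

```text
(no output)
```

View pics/top0.png

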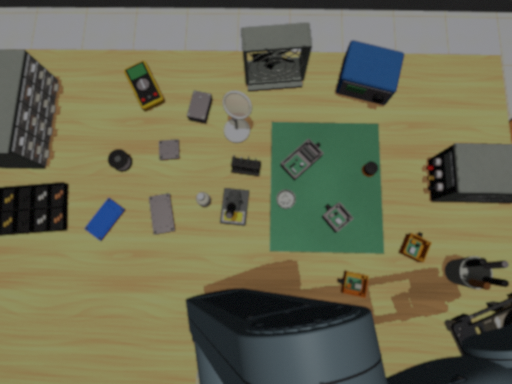

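View pics/top0z.png

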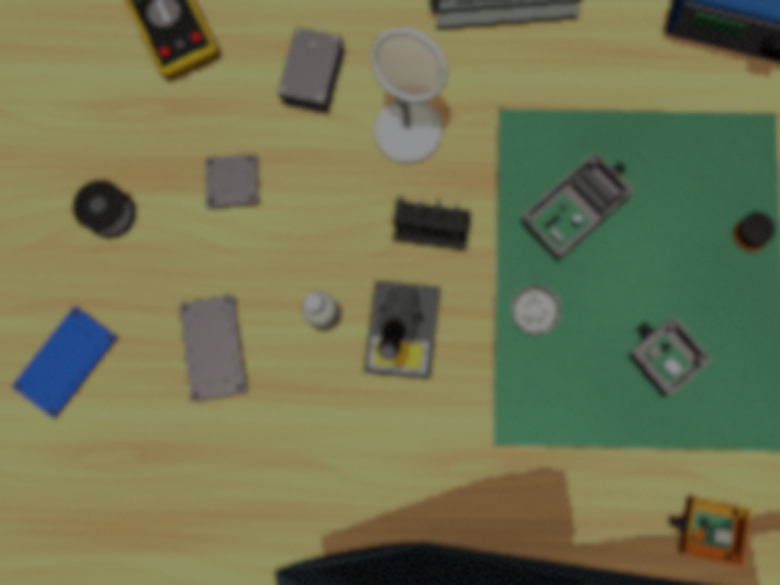

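View pics/side0z.png

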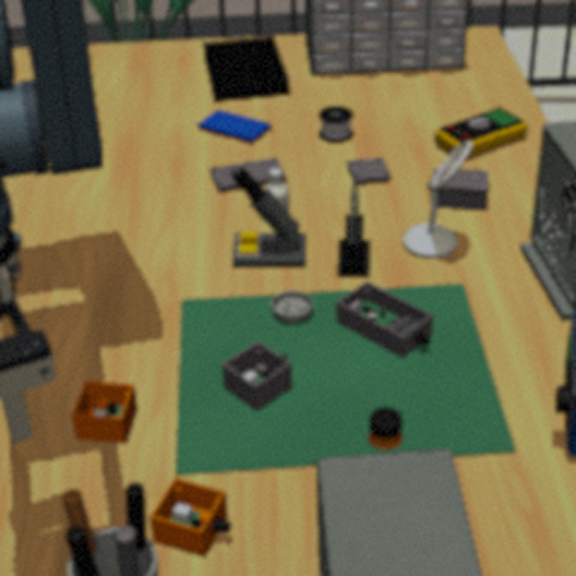

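Top view: the square box is grey at (337,217), and orange look-alikes stand at (354,284) and (416,247). The long box is at (301,159). The square lid is at (169,150). The long lid is the grey plate at (162,213), with a blue look-alike at (105,218). I take the grey ones because both boxes and lids are described as grey, the square box stands on the mat, and the task says to leave the orange and blue things alone.

Run:
```python
from h import *
im=np.load('top0.npy',allow_pickle=True).item()
# crops enlarged
px=im['pixels']
def crop(x,y,w,h,s): return cv2.resize(px[y:y+h,x:x+w],None,fx=s,fy=s,interpolation=cv2.INTER_CUBIC)
a=crop(145,135,50,50,8);b=crop(135,185,50,50,8);c=crop(277,134,50,50,8)
d=crop(312,192,50,50,8)
cv2.imwrite('pics/four.png',cv2.resize(np.vstack([np.hstack([a,b]),np.hstack([c,d])]),(600,600)))
for n,(u,v,z) in dict(sqlid=(169.5,150,.014),longlid=(162,213.5,.014),sqbox=(338,217,.043),longbox=(301,159,.037),rack=(246,168,.01),stand=(235,205,.01),mag=(237,131,.01),bottle=(203,199,.085)).items():
    print(n,onz(im,u,v,z)[:2].round(4))
w=eyes.get_image('wrist');cv2.imwrite('pics/w0.png',w['pixels'])
s=ctrl.read_state();R=Rn.from_quat(s['orientation']).as_matrix()
print('wristcam in tool', R.T@(-np.array(w['R']).T@w['t']-s['tcp_pos']), (np.array(w['R'])@R).round(3), w['fx'],w['k1'])
print(R.round(3))
```

```text
sqlid [0.6334 0.2266]
longlid [0.443  0.2352]
sqbox [ 0.4402 -0.2633]
longbox [ 0.6065 -0.1617]
rack [ 0.5835 -0.0027]
stand [0.4728 0.026 ]
mag [0.6978 0.0276]
bottle [0.4762 0.1075]
wristcam in tool [ 0.08225765  0.00104744 -0.19034001] [[ 0.002  1.    -0.001]
 [-0.957  0.001 -0.291]
 [-0.291  0.002  0.957]] 290.976682929072 -0.01516959735293846
[[ 0.923  0.384 -0.   ]
 [ 0.384 -0.923  0.   ]
 [-0.    -0.    -1.   ]]
```

View pics/four.png

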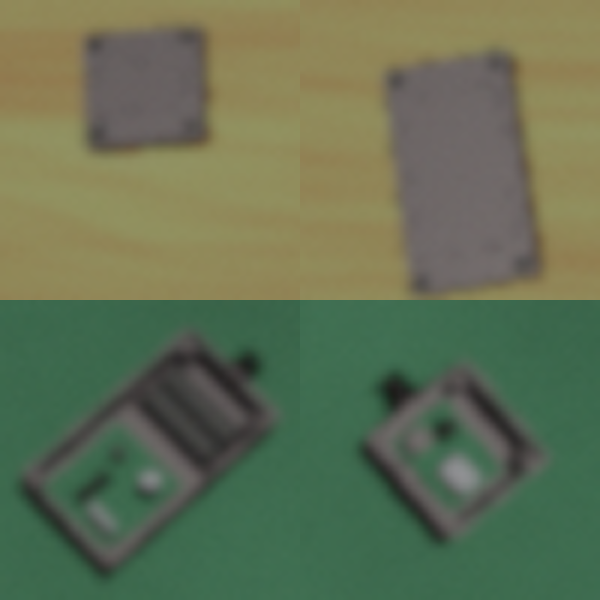

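View pics/w0.png

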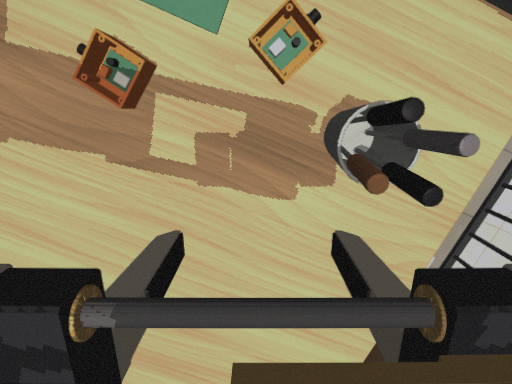

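The crops confirm the two grey lids and the two grey boxes with black glands. Next I fly over to the square lid.

```bash
cat >> h.py <<'E'
def yaw():
    R=Rn.from_quat(ctrl.read_state()['orientation']).as_matrix(); return np.degrees(np.arctan2(R[1,0],R[0,0]))
def plan(x,y,z,yw=None):
    s=ctrl.read_state();R=Rn.from_quat(s['orientation'])
    d=R.inv().apply(np.array([x,y,z])-s['tcp_pos'])*1000
    rv=[0,0,0]
    if yw is not None:
        c,sn=np.cos(np.radians(yw)),np.sin(np.radians(yw))
        T=Rn.from_matrix([[c,sn,0],[sn,-c,0],[0,0,-1]])
        rv=(R.inv()*T).as_rotvec(degrees=True)
    print('t',round(s['clock'],2),'tcp',s['tcp_pos'].round(4),'yaw',round(yaw(),2),'shift',d.round(1),'len',np.linalg.norm(d).round(0),'turn',np.round(rv,2),'open',round(s['opening'],4))
E
python3 -c "
from h import *
plan(.633,.227,.25,3)"
```

```text
t 1.05 tcp [ 0.211  -0.5079  0.195 ] yaw 22.56 shift [ 671.6 -516.8  -54.9] len 849.0 turn [-0.    0.   19.56] open 0.0932
```

Request:
{"op": "servo_tool", "data": {
  "deltas": [
    {"translation":[25,-19,-15],"rotation":[0,0,0]},
    {"translation":[55,-42,-32],"rotation":[0,0,0]},
    {"translation":[85,-65,-48],"rotation":[0,0,0]},
    {"translation":[116,-89,-55],"rotation":[0,0,0]},
    {"translation":[148,-114,-55],"rotation":[0,0,0]}
  ]
}}

```text
clock: 1.47
tcp_pos: [0.305, -0.3456, 0.2521]
orientation: [0.981, 0.195, 0.001, 0.002]
wrist_force: [0.6, 0.3, -0.2]
opening: 0.093
```

Request:
{"op": "servo_tool", "data": {
  "deltas": [
    {"translation":[32,-25,0],"rotation":[0,0,0]},
    {"translation":[65,-50,0],"rotation":[0,0,0]},
    {"translation":[97,-75,0],"rotation":[0,0,0]},
    {"translation":[130,-100,0],"rotation":[0,0,0]},
    {"translation":[162,-125,0],"rotation":[0,0,0]}
  ]
}}

```text
clock: 1.88
tcp_pos: [0.4063, -0.1664, 0.2504]
orientation: [0.981, 0.195, 0.0, 0.0]
wrist_force: [0.9, 0.2, -0.4]
opening: 0.0926
```

Request:
{"op": "servo_tool", "data": {
  "deltas": [
    {"translation":[32,-25,0],"rotation":[0,0,0]},
    {"translation":[65,-50,0],"rotation":[0,0,0]},
    {"translation":[97,-75,0],"rotation":[0,0,0]},
    {"translation":[130,-100,0],"rotation":[0,0,0]},
    {"translation":[162,-125,0],"rotation":[0,0,0]}
  ]
}}

```text
clock: 2.3
tcp_pos: [0.508, 0.0115, 0.2503]
orientation: [0.981, 0.196, 0.0, 0.0]
wrist_force: [0.3, -0.9, 0.9]
opening: 0.0929
```

Request:
{"op": "servo_tool", "data": {
  "deltas": [
    {"translation":[32,-25,0],"rotation":[0,0,4]},
    {"translation":[65,-50,0],"rotation":[0,0,8]},
    {"translation":[97,-75,0],"rotation":[0,0,12]},
    {"translation":[130,-100,0],"rotation":[0,0,16]},
    {"translation":[162,-125,0],"rotation":[0,0,19.5]}
  ]
}}

```text
clock: 2.72
tcp_pos: [0.6096, 0.1891, 0.25]
orientation: [1.0, 0.025, 0.0, 0.0]
wrist_force: [0.8, -0.6, -0.6]
opening: 0.0932
```

```bash
python3 -c "
from h import *
plan(.633,.227,.18,3)"
```

```text
t 2.72 tcp [0.6096 0.1891 0.25  ] yaw 2.88 shift [ 25.3 -36.7  70. ] len 83.0 turn [ 0.   -0.01 -0.12] open 0.0932
```

Request:
{"op": "servo_tool", "data": {
  "deltas": [
    {"translation":[9,-13,25],"rotation":[0,0,0]},
    {"translation":[18,-26,50],"rotation":[0,0,0]},
    {"translation":[25,-37,70],"rotation":[0,0,0]},
    {"translation":[25,-37,70],"rotation":[0,0,0]},
    {"translation":[25,-37,70],"rotation":[0,0,0]}
  ]
}}

```text
clock: 3.13
tcp_pos: [0.6309, 0.2253, 0.1786]
orientation: [1.0, 0.027, -0.002, 0.0]
wrist_force: [0.0, -0.0, 0.1]
opening: 0.0933
```

Run:
```python
from h import *
w=eyes.get_image('wrist');cv2.imwrite('pics/w1.png',w['pixels']);np.save('w1.npy',w,allow_pickle=True)
plan(.633,.227,.18,3)
print(proj(w,[[.633,.227,.014]]))
```

```text
t 3.18 tcp [0.6318 0.2249 0.1805] yaw 3.08 shift [ 1.3 -2.   0.5] len 2.0 turn [0.03 0.02 0.08] open 0.0927
[[254.97260894 174.8028958 ]]
```

View pics/w1.png

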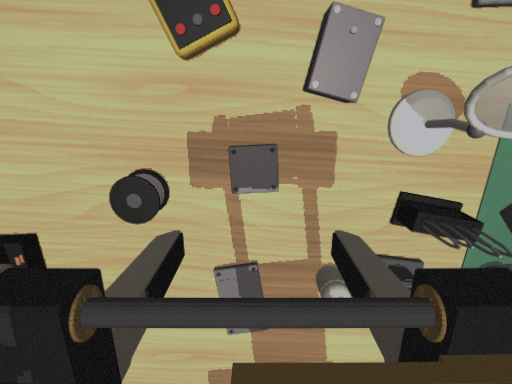

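The wrist view shows the square lid at (254,168) with the solder reel to its left and the magnifier to its right. I'll fit the lid's outline.

```bash
cat >> h.py <<'E'
from scipy.optimize import minimize
def boxpts(L,W,z0,z1): return np.array([[a*L/2,b*W/2,z] for a in(-1,1) for b in(-1,1) for z in(z0,z1)])
def pose(P,x,y,th):
    c,s=np.cos(th),np.sin(th); return P@np.array([[c,-s,0],[s,c,0],[0,0,1]]).T+[x,y,0]
S=8
def fit(w,mask,parts,x0,roi):
    """mask: bool image; roi x,y,w,h ; parts list of Nx3 ; x0=(x,y,deg)"""
    rx,ry,rw,rh=roi
    m=cv2.resize(mask[ry:ry+rh,rx:rx+rw].astype(np.float32),None,fx=4,fy=4,interpolation=cv2.INTER_LINEAR)
    def ren(p):
        o=np.zeros(m.shape,np.uint8)
        for P in parts:
            uv=(proj(w,pose(P,p[0]/1000,p[1]/1000,np.radians(p[2])))-[rx,ry]+.5)*4-.5
            cv2.fillConvexPoly(o,cv2.convexHull(np.round(uv*16).astype(np.int32)),1,cv2.LINE_8,4)
        return o.astype(np.float32)
    f=lambda p:np.abs(ren(p)-m).sum()/m.sum()
    p=np.array([x0[0]*1000,x0[1]*1000,x0[2]],float)
    for st in(8,3,1):
        r=minimize(f,p,method='Nelder-Mead',options=dict(initial_simplex=p+st*np.array([[0,0,0],[1,0,0],[0,1,0],[0,0,1.]]),xatol=.02,fatol=1e-5)); p=r.x
    return p,r.fun,ren(p),m
E
cat > lid1.py <<'E'
import sys
from h import *
f,L,W,x,y,th=sys.argv[1],*map(float,sys.argv[2:7])
roi=tuple(map(int,sys.argv[7:11]))
w=np.load(f,allow_pickle=True).item()
hsv=cv2.cvtColor(w['pixels'],cv2.COLOR_BGR2HSV)
mask=hsv[...,1]<75
rx,ry,rw,rh=roi
p,e,r,m=fit(w,mask,[boxpts(L,W,.004,.014)],(x,y,th),roi)
print('fit',p.round(2),'err',round(e,4))
cv2.imwrite('pics/fit.png',cv2.resize(np.dstack([r*255,m*255,cv2.resize(hsv[ry:ry+rh,rx:rx+rw,1],(m.shape[1],m.shape[0]))]).astype(np.uint8),(400,400)))
E
python3 lid1.py w1.npy .06 .06 .633 .227 3 215 130 80 80
```

```text
fit [638.84 228.82   6.23] err 0.095
```

View pics/fit.png

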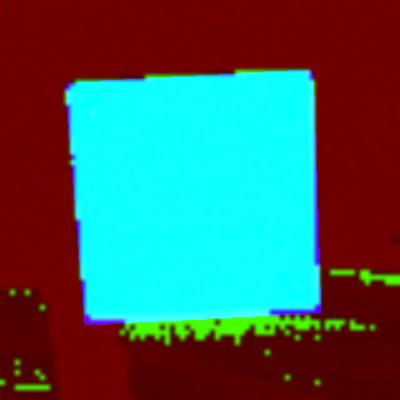

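```bash
python3 - <<'E'
import numpy as np,cv2
w=np.load('w1.npy',allow_pickle=True).item()
h=cv2.cvtColor(w['pixels'],cv2.COLOR_BGR2HSV)
for c in (235,245,255,270): print(c,[tuple(h[r,c]) for r in range(186,202)])
E
sed -i "s/mask=hsv.*/mask=hsv[...,1]<45; mask=cv2.morphologyEx(mask.astype(np.uint8),cv2.MORPH_OPEN,np.ones((5,5)))>0/" lid1.py
python3 lid1.py w1.npy .06 .06 .633 .227 3 215 130 80 80
```

```text
235 [(np.uint8(120), np.uint8(4), np.uint8(66)), (np.uint8(15), np.uint8(9), np.uint8(56)), (np.uint8(70), np.uint8(16), np.uint8(47)), (np.uint8(0), np.uint8(0), np.uint8(43)), (np.uint8(120), np.uint8(5), np.uint8(50)), (np.uint8(165), np.uint8(8), np.uint8(63)), (np.uint8(8), np.uint8(12), np.uint8(83)), (np.uint8(13), np.uint8(66), np.uint8(100)), (np.uint8(15), np.uint8(114), np.uint8(157)), (np.uint8(16), np.uint8(114), np.uint8(154)), (np.uint8(15), np.uint8(114), np.uint8(146)), (np.uint8(15), np.uint8(110), np.uint8(144)), (np.uint8(15), np.uint8(112), np.uint8(141)), (np.uint8(15), np.uint8(119), np.uint8(137)), (np.uint8(15), np.uint8(111), np.uint8(142)), (np.uint8(15), np.uint8(115), np.uint8(144))]
245 [(np.uint8(8), np.uint8(13), np.uint8(81)), (np.uint8(174), np.uint8(14), np.uint8(89)), (np.uint8(176), np.uint8(15), np.uint8(139)), (np.uint8(176), np.uint8(15), np.uint8(137)), (np.uint8(0), np.uint8(13), np.uint8(136)), (np.uint8(176), np.uint8(15), np.uint8(136)), (np.uint8(10), np.uint8(19), np.uint8(124)), (np.uint8(30), np.uint8(63), np.uint8(141)), (np.uint8(30)
[... 1124 characters left out ...]
(6), np.uint8(15), np.uint8(84)), (np.uint8(4), np.uint8(14), np.uint8(130)), (np.uint8(0), np.uint8(14), np.uint8(129)), (np.uint8(176), np.uint8(15), np.uint8(132)), (np.uint8(15), np.uint8(21), np.uint8(121)), (np.uint8(28), np.uint8(81), np.uint8(158)), (np.uint8(31), np.uint8(71), np.uint8(182)), (np.uint8(31), np.uint8(71), np.uint8(183)), (np.uint8(30), np.uint8(77), np.uint8(179)), (np.uint8(31), np.uint8(76), np.uint8(182)), (np.uint8(31), np.uint8(75), np.uint8(184)), (np.uint8(29), np.uint8(77), np.uint8(182)), (np.uint8(29), np.uint8(77), np.uint8(182)), (np.uint8(28), np.uint8(80), np.uint8(182)), (np.uint8(28), np.uint8(81), np.uint8(179))]
fit [639.5  229.18   5.9 ] err 0.0667
```

View pics/fit.png

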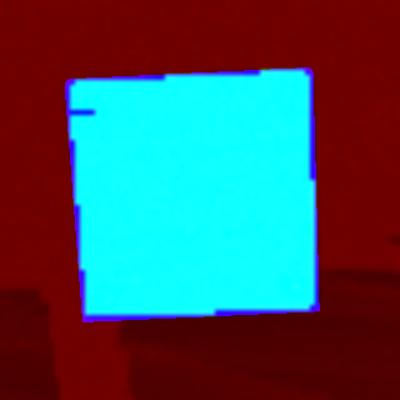

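Run:
```python
from h import *
w=np.load('w1.npy',allow_pickle=True).item()
i=w['pixels'].copy()
o=cv2.resize(i[130:210,215:295],None,fx=7,fy=7,interpolation=cv2.INTER_NEAREST)
P=proj(w,pose(boxpts(.06,.06,.004,.014),.6395,.2292,np.radians(5.9)))
for k,(u,v) in enumerate(P): cv2.circle(o,(int((u-215+.5)*7),int((v-130+.5)*7)),3,(0,0,255) if k%2 else (0,255,0),-1)
cv2.imwrite('pics/z1.png',o)
```

```text
(no output)
```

View pics/z1.png

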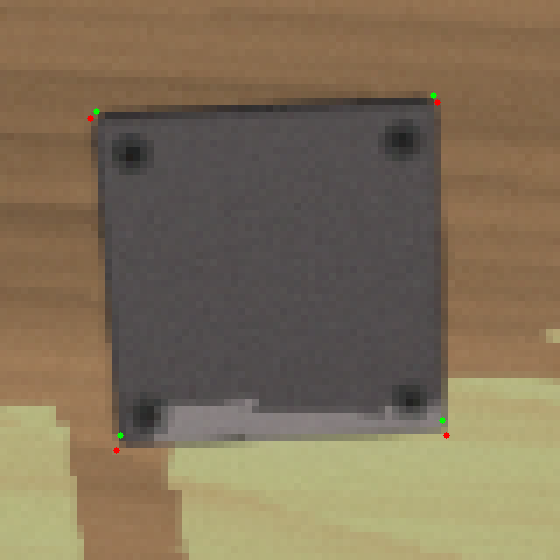

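The overlay fits: the lid is at (0.639, 0.229), yaw about 5.7°, and the light strip at its lower edge is sunlight.

```bash
python3 -c "
from h import *
plan(.6393,.2292,.017,5.7)"
```

```text
t 3.18 tcp [0.6318 0.2249 0.1805] yaw 3.08 shift [  7.7  -4.  163.5] len 164.0 turn [ 0.03  0.02 -2.62] open 0.0927
```

Request:
{"op": "servo_tool", "data": {
  "deltas": [
    {"translation":[4,-2,25],"rotation":[0,0,-1.5]},
    {"translation":[7.7,-4,55],"rotation":[0,0,-2.6]},
    {"translation":[7.7,-4,85],"rotation":[0,0,-2.6]},
    {"translation":[7.7,-4,115],"rotation":[0,0,-2.6]},
    {"translation":[7.7,-4,130],"rotation":[0,0,-2.6]}
  ]
}}

```text
clock: 3.6
tcp_pos: [0.6386, 0.2282, 0.049]
orientation: [0.999, 0.049, -0.001, 0.0]
wrist_force: [-0.0, 0.7, -0.2]
opening: 0.0928
```

```bash
python3 -c "
from h import *
w=eyes.get_image('wrist');cv2.imwrite('pics/w2.png',w['pixels'][100:340,130:390]);np.save('w2.npy',w,allow_pickle=True)
plan(.6393,.2292,.017,5.7)
print(proj(w,pose(boxpts(.06,.06,.004,.014)[1::2],.6393,.2292,np.radians(5.7)))-[130,100])
"
```

```text
t 3.65 tcp [0.6373 0.2279 0.0467] yaw 5.59 shift [ 2.3 -1.1 29.7] len 30.0 turn [ 0.04  0.29 -0.11] open 0.093
[[159.95416853 144.78641504]
 [ 89.61953225 144.85098287]
 [162.42186258  76.09073994]
 [ 86.71367073  76.14196131]]
```

View pics/w2.png

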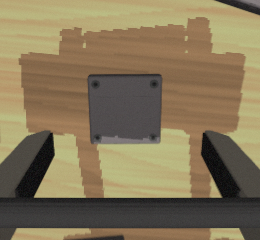

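Request:
{"op": "servo_tool", "data": {
  "deltas": [
    {"translation":[1,-0.5,12],"rotation":[0,0,0]},
    {"translation":[2,-0.5,22],"rotation":[0,0,0]},
    {"translation":[2.5,-0.5,28],"rotation":[0,0,0]},
    {"translation":[2.5,-0.5,30],"rotation":[0,0,0]},
    {"translation":[2.5,-0.5,30],"rotation":[0,0,0]}
  ]
}}

```text
clock: 4.07
tcp_pos: [0.642, 0.2303, 0.0203]
orientation: [0.999, 0.049, 0.0, -0.0]
wrist_force: [0.9, 0.2, 0.7]
opening: 0.0929
```

Request:
{"op": "servo_tool", "data": {
  "deltas": [
    {"translation":[0,0,0],"rotation":[0,0,0]},
    {"translation":[0,0,0],"rotation":[0,0,0]},
    {"translation":[0,0,0],"rotation":[0,0,0]},
    {"translation":[0,0,0],"rotation":[0,0,0]},
    {"translation":[0,0,0],"rotation":[0,0,0]}
  ],
  "grip": 50,
  "force": 15
}}

```text
clock: 4.48
tcp_pos: [0.6419, 0.2305, 0.0204]
orientation: [0.999, 0.049, 0.0, -0.0]
wrist_force: [-0.6, 1.0, 0.3]
opening: 0.0641
```

```bash
python3 -c "
from h import *
plan(.6393,.2292,.017,5.7)"
```

```text
t 4.48 tcp [0.6419 0.2305 0.0204] yaw 5.67 shift [-2.8  1.   3.4] len 4.0 turn [-0.   -0.03 -0.03] open 0.0641
```

Request:
{"op": "servo_tool", "data": {
  "deltas": [
    {"translation":[-0.5,0.3,1.5],"rotation":[0,0,0]},
    {"translation":[-1,0.6,3.4],"rotation":[0,0,0]},
    {"translation":[-1,0.6,3.4],"rotation":[0,0,0]},
    {"translation":[-1,0.6,3.4],"rotation":[0,0,0]},
    {"translation":[-1,0.6,3.4],"rotation":[0,0,0]}
  ],
  "grip": 70
}}

```text
clock: 4.9
tcp_pos: [0.6408, 0.2297, 0.0166]
orientation: [0.999, 0.049, -0.0, 0.0]
wrist_force: [0.5, -0.2, 0.2]
opening: 0.0698
```

Request:
{"op": "servo_tool", "data": {
  "deltas": [
    {"translation":[0,0,0],"rotation":[0,0,0]},
    {"translation":[0,0,0],"rotation":[0,0,0]},
    {"translation":[0,0,0],"rotation":[0,0,0]},
    {"translation":[0,0,0],"rotation":[0,0,0]},
    {"translation":[0,0,0],"rotation":[0,0,0]}
  ],
  "grip": 50,
  "force": 15
}}

```text
clock: 5.32
tcp_pos: [0.6409, 0.2297, 0.0167]
orientation: [0.999, 0.049, -0.0, -0.0]
wrist_force: [0.1, 0.3, -0.4]
opening: 0.0503
```

Request:
{"op": "servo_tool", "data": {
  "deltas": [
    {"translation":[0,0,0],"rotation":[0,0,0]},
    {"translation":[0,0,-5],"rotation":[0,0,0]},
    {"translation":[0,0,-15],"rotation":[0,0,0]},
    {"translation":[0,0,-30],"rotation":[0,0,0]},
    {"translation":[0,0,-50],"rotation":[0,0,0]}
  ]
}}

```text
clock: 5.73
tcp_pos: [0.64, 0.2295, 0.0667]
orientation: [0.999, 0.049, -0.001, 0.0]
wrist_force: [0.2, -0.7, -0.0]
opening: 0.0499
```

```bash
python3 -c "
from h import *
w=eyes.get_image('wrist');cv2.imwrite('pics/w3.png',w['pixels'][140:360,100:420]);np.save('w3.npy',w,allow_pickle=True)
plan(.52,0,.28,5.7)
"
```

```text
t 5.78 tcp [0.6432 0.2302 0.0724] yaw 5.67 shift [-144.1  216.8 -208.6] len 334.0 turn [-0.03 -0.35 -0.03] open 0.05
```

View pics/w3.png

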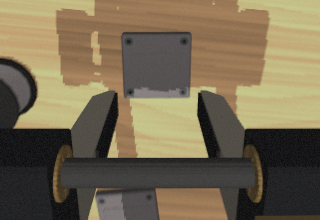

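The fingers closed past the lid (opening 50 mm), so the grasp missed. I'll check the camera geometry.

Run:
```python
from h import *
w=np.load('w3.npy',allow_pickle=True).item()
s=ctrl.read_state();R=Rn.from_quat(s['orientation'])
for p in([0,.025,.011],[0,-.025,.011],[0,.025,-.03],[0,-.025,-.03]):
    print(p,proj(w,[R.apply(p)+s['tcp_pos']])-[100,140])
print(proj(w,pose(boxpts(.06,.06,.004,.014)[1::2],.6393,.2292,np.radians(5.7)))-[100,140])
t=np.load('top0.npy',allow_pickle=True).item()
print(proj(t,[[.6393,.2292,.014]]), 'cam', -w['R'].T@w['t'])
im=eyes.get_image('side');cv2.imwrite('pics/s1.png',cv2.resize(im['pixels'][60:260,130:380],None,fx=3,fy=3,interpolation=cv2.INTER_CUBIC))
im=eyes.get_image('top');cv2.imwrite('pics/t1.png',cv2.resize(im['pixels'][90:250,90:300],None,fx=3,fy=3,interpolation=cv2.INTER_CUBIC))
print(proj(im,[s['tcp_pos']])-[90,90])
```

```text
[0, 0.025, 0.011] [[189.8087789  82.5260971]]
[0, -0.025, 0.011] [[120.59126034  82.48440276]]
[0, 0.025, -0.03] [[197.3405662  109.33422936]]
[0, -0.025, -0.03] [[112.32824423 109.29670016]]
[[189.07869351  97.50064344]
 [123.34634968  97.4827675 ]
 [191.39876873  33.1211487 ]
 [120.98904852  33.08147469]]
[[168.78444077 148.09094048]] cam [0.72265072 0.23690915 0.25680482]
[[73.47582567 50.56918958]]
```

View pics/s1.png

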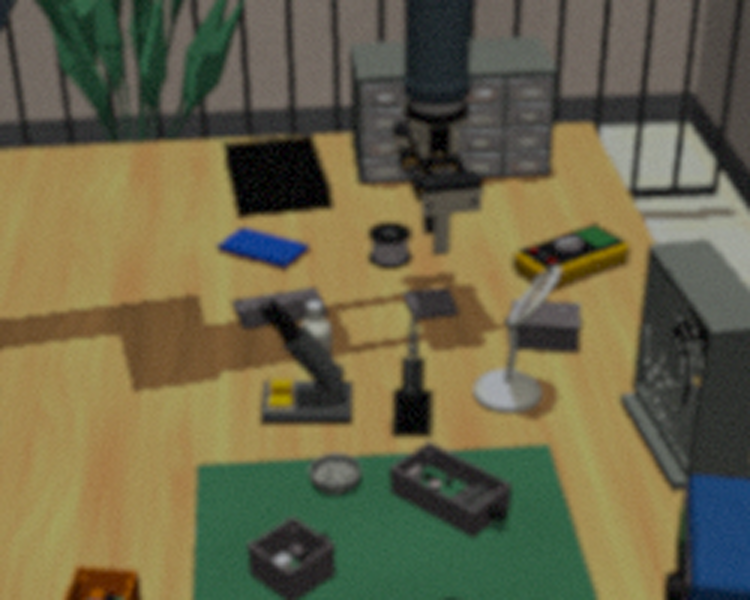

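View pics/t1.png

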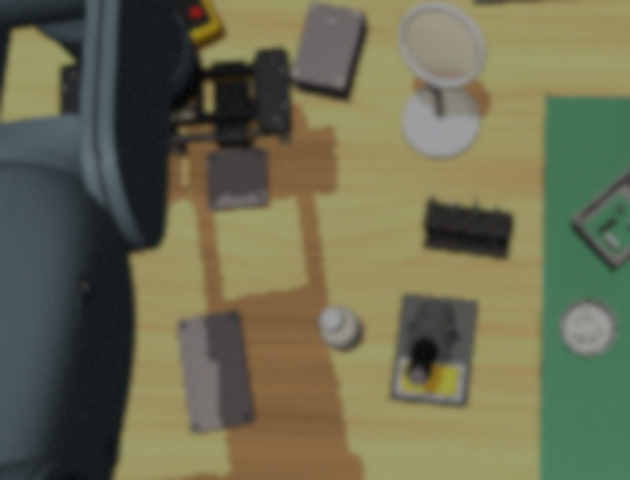

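Run:
```python
from h import *
s=ctrl.read_state();print(s['clock'],s['tcp_pos'],s['orientation'],s['q'].round(3), s['opening'])
sd=eyes.get_image('side');tp=eyes.get_image('top')
R=Rn.from_quat(s['orientation'])
for z in(.011,0,-.073,-.15):
    for y in(-.06,.0,.06):
        X=R.apply([0,y,z])+s['tcp_pos']
        print(z,y,'side',((proj(sd,[X])[0]-[130,60])*3).round(0),'top',((proj(tp,[X])[0]-[90,90])*3).round(0))
X=[.6393,.2292,.014]
print('lid side',((proj(sd,[X])[0]-[130,60])*3).round(0),'top',((proj(tp,[X])[0]-[90,90])*3).round(0))
cv2.imwrite('pics/s2.png',cv2.resize(sd['pixels'][80:180,220:320],None,fx=6,fy=6,interpolation=cv2.INTER_CUBIC))
w=eyes.get_image('wrist');cv2.imwrite('pics/w4.png',w['pixels'])
```

```text
5.8833 [0.64272682 0.23006136 0.06953232] [ 9.98773185e-01  4.94487856e-02  2.61260108e-03 -3.42025376e-04] [ 0.181  0.584  1.349 -0.     1.203  1.653] 0.049859925039715834
0.011 -0.06 side [422. 245.] top [162. 162.]
0.011 0.0 side [432. 267.] top [224. 157.]
0.011 0.06 side [442. 290.] top [287. 152.]
0 -0.06 side [422. 237.] top [158. 158.]
0 0.0 side [432. 259.] top [221. 153.]
0 0.06 side [442. 283.] top [285. 148.]
-0.073 -0.06 side [422. 186.] top [132. 133.]
-0.073 0.0 side [432. 207.] top [200. 127.]
-0.073 0.06 side [443. 230.] top [268. 122.]
-0.15 -0.06 side [422. 130.] top [100. 101.]
-0.15 0.0 side [433. 150.] top [174.  95.]
-0.15 0.06 side [444. 171.] top [247.  90.]
lid side [428. 298.] top [236. 174.]
```

View pics/s2.png

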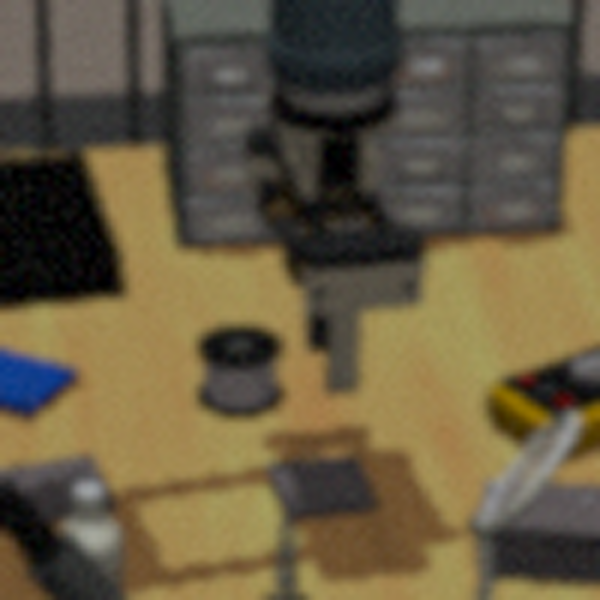

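View pics/w4.png

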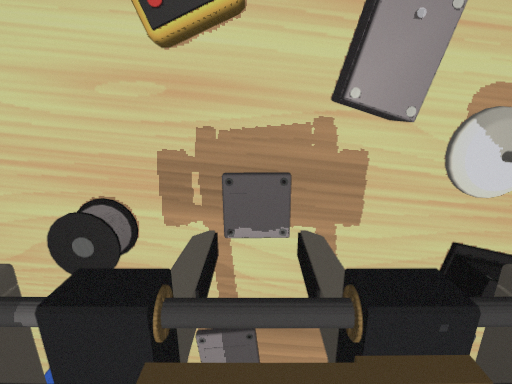

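Run:
```python
from h import *
sd=np.load('side0.npy',allow_pickle=True).item()
R=Rn.from_quat([.98068,.19562,0,0]);t=np.array([.211,-.508,.195])
o=cv2.resize(sd['pixels'][150:330,60:220],None,fx=4,fy=4,interpolation=cv2.INTER_CUBIC)
for z in (.011,-.073):
  for y in(-.0465,.0465,-.064,.064):
    X=R.apply([0,y,z])+t
    u,v=(proj(sd,[X])[0]-[60,150]+.5)*4; cv2.circle(o,(int(u),int(v)),4,(0,0,255) if z>0 else (255,0,0),-1)
cv2.imwrite('pics/s0t.png',o)
```

```text
(no output)
```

View pics/s0t.png

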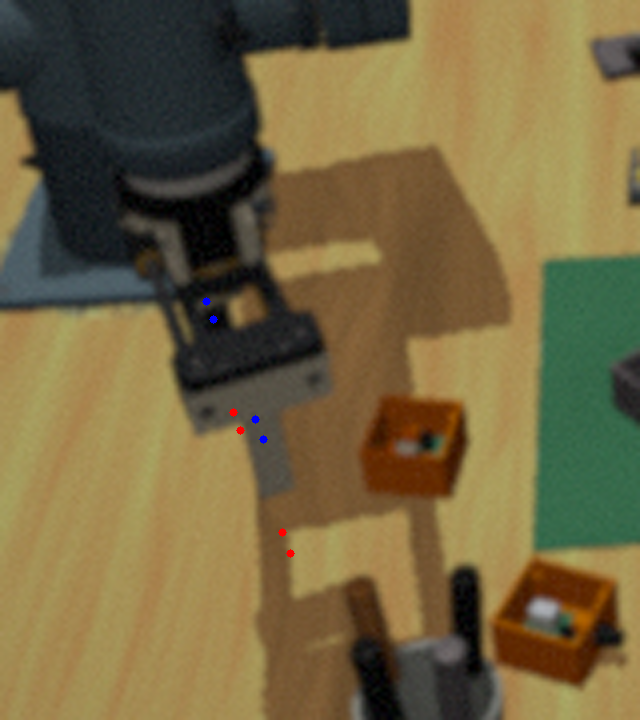

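The side and wrist pictures both show the real fingertips some 30 mm shorter than stated: the predicted tips fall beyond the visible ones, and the fingers closed in the air above the lid. I'll go lower carefully and measure.

Request:
{"op": "servo_tool", "data": {
  "deltas": [
    {"translation":[-2,0,10],"rotation":[0,0,0]},
    {"translation":[-2,0,25],"rotation":[0,0,0]},
    {"translation":[-2,0,42],"rotation":[0,0,0]},
    {"translation":[-2,0,56],"rotation":[0,0,0]},
    {"translation":[-2,0,63],"rotation":[0,0,0]}
  ],
  "grip": 85
}}

```text
clock: 6.45
tcp_pos: [0.6362, 0.229, -0.0003]
orientation: [0.999, 0.049, -0.003, 0.0]
wrist_force: [0.1, -0.8, -1.1]
opening: 0.0789
```

Run:
```python
from h import *
plan(.6393,.2292,.002,5.7);print(ctrl.read_state()['wrist_force'])
w=eyes.get_image('wrist');cv2.imwrite('pics/w5.png',w['pixels']);np.save('w5.npy',w,allow_pickle=True)
sd=eyes.get_image('side');cv2.imwrite('pics/s5.png',cv2.resize(sd['pixels'][100:190,220:340],None,fx=6,fy=6,interpolation=cv2.INTER_CUBIC))
plan(.6393,.2292,.002,5.7)
```

```text
t 6.45 tcp [ 6.362e-01  2.290e-01 -3.000e-04] yaw 5.66 shift [ 3.1  0.1 -2.4] len 4.0 turn [ 0.03  0.33 -0.04] open 0.0789
[ 0.11967662 -0.82542325 -1.0609823 ]
t 6.55 tcp [6.367e-01 2.291e-01 6.000e-04] yaw 5.66 shift [ 2.6  0.1 -1.4] len 3.0 turn [ 0.02  0.3  -0.04] open 0.0839
```

View pics/w5.png

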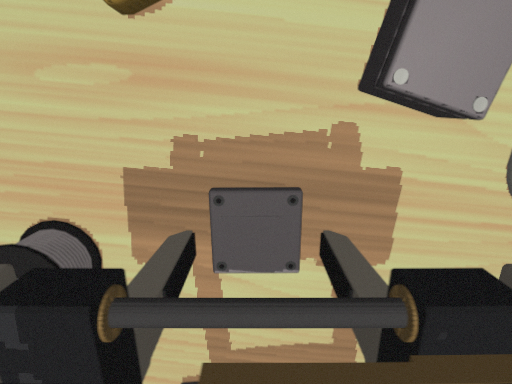

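View pics/s5.png

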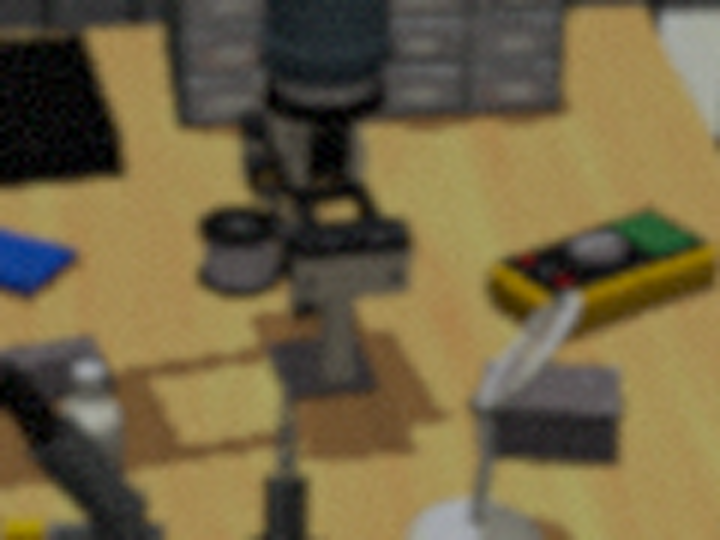

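```bash
python3 lid1.py w5.npy .06 .06 .639 .229 5.7 198 175 116 105
python3 - <<'E'
from h import *
w=np.load('w5.npy',allow_pickle=True).item()
# fit also with free height using corners of top face
o=cv2.resize(w['pixels'][175:285,185:335],None,fx=5,fy=5,interpolation=cv2.INTER_NEAREST)
for c,d in(((.6393,.2292,5.7),(0,0,255)),):
  P=proj(w,pose(boxpts(.06,.06,.004,.014),c[0],c[1],np.radians(c[2])))
  for k,(u,v) in enumerate(P): cv2.circle(o,(int((u-185+.5)*5),int((v-175+.5)*5)),3,(0,0,255) if k%2 else (0,255,0),-1)
cv2.imwrite('pics/z5.png',o)
E
```

```text
fit [638.58 229.14   5.67] err 0.0598
```

View pics/z5.png

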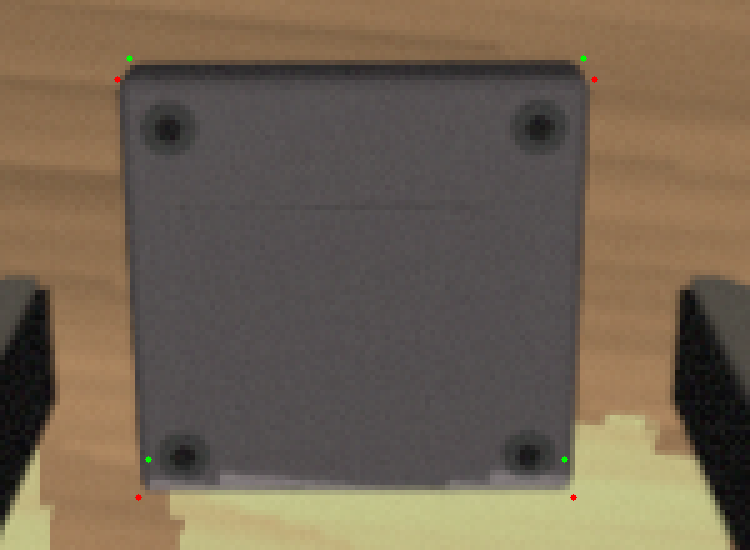

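Lid and fingertips both show at full size. The tip edges span (194–196, 233–254), so the tips lie about 25 mm behind the reported TCP (x offset about −2 mm) and are still about 26 mm above the board. I'll lower by 16 mm, then look again.

Request:
{"op": "servo_tool", "data": {
  "deltas": [
    {"translation":[1,0,4],"rotation":[0,0,0]},
    {"translation":[2,0,8],"rotation":[0,0,0]},
    {"translation":[2,0,12],"rotation":[0,0,0]},
    {"translation":[2,0,16],"rotation":[0,0,0]},
    {"translation":[2,0,16],"rotation":[0,0,0]}
  ]
}}

```text
clock: 6.97
tcp_pos: [0.6404, 0.2296, -0.013]
orientation: [0.999, 0.049, -0.0, 0.0]
wrist_force: [0.3, 0.6, -0.1]
opening: 0.0852
```

Run:
```python
from h import *
w=eyes.get_image('wrist');cv2.imwrite('pics/w6.png',cv2.resize(w['pixels'][170:300,140:370],None,fx=3.4,fy=3.4));np.save('w6.npy',w,allow_pickle=True)
plan(.6386,.2292,-.019,5.7);print(ctrl.read_state()['wrist_force'])
```

```text
t 7.02 tcp [ 0.6406  0.2296 -0.0127] yaw 5.66 shift [-2.   0.2  6.3] len 7.0 turn [ 0.    0.04 -0.04] open 0.0854
[-0.5413191   0.02054636  0.22757291]
```

View pics/w6.png

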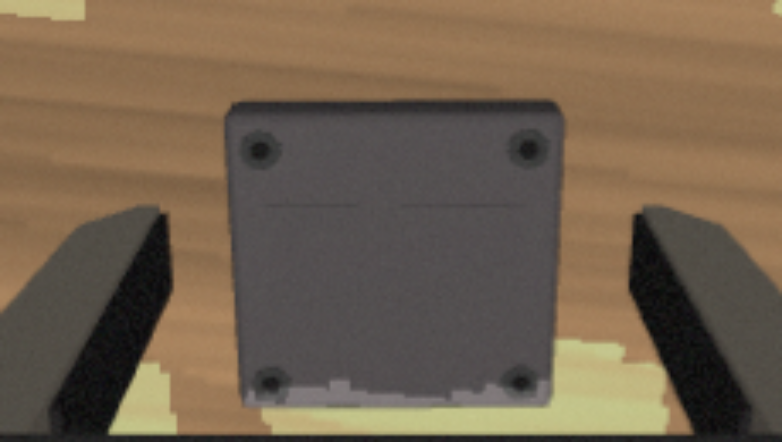

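Tips are now level with the lid's top and centred on it. I'll go down 8 mm and close.

Request:
{"op": "servo_tool", "data": {
  "deltas": [
    {"translation":[0,0,3],"rotation":[0,0,0]},
    {"translation":[0,0,6],"rotation":[0,0,0]},
    {"translation":[0,0,8],"rotation":[0,0,0]},
    {"translation":[0,0,8],"rotation":[0,0,0]},
    {"translation":[0,0,8],"rotation":[0,0,0]}
  ]
}}

```text
clock: 7.43
tcp_pos: [0.6407, 0.2296, -0.0206]
orientation: [0.999, 0.049, -0.0, 0.0]
wrist_force: [-0.2, 0.1, -0.1]
opening: 0.0852
```

Request:
{"op": "servo_tool", "data": {
  "deltas": [
    {"translation":[0,0,0],"rotation":[0,0,0]},
    {"translation":[0,0,0],"rotation":[0,0,0]},
    {"translation":[0,0,0],"rotation":[0,0,0]},
    {"translation":[0,0,0],"rotation":[0,0,0]},
    {"translation":[0,0,0],"rotation":[0,0,0]}
  ],
  "grip": 50,
  "force": 15
}}

```text
clock: 7.85
tcp_pos: [0.6409, 0.2297, -0.0202]
orientation: [0.999, 0.049, 0.0, -0.0]
wrist_force: [0.5, 0.9, 0.4]
opening: 0.0597
```

Request:
{"op": "servo_tool", "data": {
  "deltas": [
    {"translation":[0,0,0],"rotation":[0,0,0]},
    {"translation":[0,0,0],"rotation":[0,0,0]},
    {"translation":[0,0,0],"rotation":[0,0,0]},
    {"translation":[0,0,0],"rotation":[0,0,0]},
    {"translation":[0,0,0],"rotation":[0,0,0]}
  ]
}}

```text
clock: 8.27
tcp_pos: [0.641, 0.2297, -0.0202]
orientation: [0.999, 0.049, 0.0, -0.0]
wrist_force: [-0.5, -0.1, 2.0]
opening: 0.06
```

Gripped: opening 60.0 mm. Lifting.

Request:
{"op": "servo_tool", "data": {
  "deltas": [
    {"translation":[0,0,-5],"rotation":[0,0,0]},
    {"translation":[0,0,-15],"rotation":[0,0,0]},
    {"translation":[0,0,-30],"rotation":[0,0,0]},
    {"translation":[0,0,-55],"rotation":[0,0,0]},
    {"translation":[0,0,-85],"rotation":[0,0,0]}
  ]
}}

```text
clock: 8.68
tcp_pos: [0.6394, 0.2293, 0.0644]
orientation: [0.999, 0.049, -0.002, 0.0]
wrist_force: [0.1, -0.8, -0.3]
opening: 0.0599
```

Request:
{"op": "servo_tool", "data": {
  "deltas": [
    {"translation":[0,0,-35],"rotation":[0,0,0]},
    {"translation":[0,0,-70],"rotation":[0,0,0]},
    {"translation":[0,0,-105],"rotation":[0,0,0]},
    {"translation":[0,0,-130],"rotation":[0,0,0]},
    {"translation":[0,0,-145],"rotation":[0,0,0]}
  ]
}}

```text
clock: 9.1
tcp_pos: [0.6422, 0.23, 0.2154]
orientation: [0.999, 0.049, 0.003, -0.0]
wrist_force: [-0.1, 0.4, -0.7]
opening: 0.0597
```

Run:
```python
from h import *
w=eyes.get_image('wrist');cv2.imwrite('pics/w7.png',w['pixels']);np.save('w7.npy',w,allow_pickle=True)
plan(.387,-.309,.21,41)
plan(.46,-.13,.21,41)
```

```text
t 9.15 tcp [0.6432 0.2301 0.2175] yaw 5.67 shift [-308.3  511.2    3.9] len 597.0 turn [  0.14  -0.58 -35.33] open 0.0597
t 9.15 tcp [0.6432 0.2301 0.2175] yaw 5.67 shift [-217.9  340.3    5. ] len 404.0 turn [  0.14  -0.58 -35.33] open 0.0597
```

View pics/w7.png

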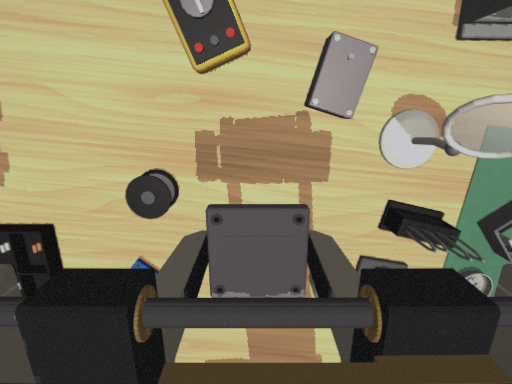

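The lid is held at (258,250) and is lined up with the jaws. Carrying it over.

Request:
{"op": "servo_tool", "data": {
  "deltas": [
    {"translation":[-12,20,0],"rotation":[0,0,0]},
    {"translation":[-30,50,0],"rotation":[0,0,0]},
    {"translation":[-50,83,0],"rotation":[0,0,0]},
    {"translation":[-70,116,0],"rotation":[0,0,0]},
    {"translation":[-90,150,0],"rotation":[0,0,0]}
  ]
}}

```text
clock: 9.57
tcp_pos: [0.5646, 0.0705, 0.2092]
orientation: [0.999, 0.05, -0.0, 0.0]
wrist_force: [0.6, -0.9, 0.6]
opening: 0.0599
```

Request:
{"op": "servo_tool", "data": {
  "deltas": [
    {"translation":[-20,34,0],"rotation":[0,0,0]},
    {"translation":[-40,67,0],"rotation":[0,0,0]},
    {"translation":[-60,100,0],"rotation":[0,0,0]},
    {"translation":[-80,133,0],"rotation":[0,0,0]},
    {"translation":[-100,166,0],"rotation":[0,0,0]}
  ]
}}

```text
clock: 9.98
tcp_pos: [0.4815, -0.1047, 0.2095]
orientation: [0.999, 0.05, -0.0, -0.0]
wrist_force: [0.9, -0.5, -0.3]
opening: 0.0597
```

Request:
{"op": "servo_tool", "data": {
  "deltas": [
    {"translation":[-20,34,0],"rotation":[0,0,-7]},
    {"translation":[-40,67,0],"rotation":[0,0,-14]},
    {"translation":[-60,100,0],"rotation":[0,0,-21]},
    {"translation":[-80,130,0],"rotation":[0,0,-28]},
    {"translation":[-95,155,0],"rotation":[0,0,-35]}
  ]
}}

```text
clock: 10.4
tcp_pos: [0.404, -0.265, 0.2096]
orientation: [0.948, 0.319, -0.0, -0.0]
wrist_force: [0.8, -0.5, -0.4]
opening: 0.0599
```

```bash
python3 -c "
from h import *
plan(.387,-.309,.08,41)"
```

```text
t 10.4 tcp [ 0.404  -0.265   0.2096] yaw 37.23 shift [-40.2  24.8 129.6] len 138.0 turn [-0.01  0.01 -3.77] open 0.0599
```

Request:
{"op": "servo_tool", "data": {
  "deltas": [
    {"translation":[-10,6,30],"rotation":[0,0,-1]},
    {"translation":[-20,12,63],"rotation":[0,0,-2]},
    {"translation":[-30,19,95],"rotation":[0,0,-3]},
    {"translation":[-40,25,120],"rotation":[0,0,-3.8]},
    {"translation":[-40,25,130],"rotation":[0,0,-3.8]}
  ]
}}

```text
clock: 10.82
tcp_pos: [0.3861, -0.3074, 0.0762]
orientation: [0.938, 0.347, -0.001, -0.002]
wrist_force: [-0.2, -0.0, -0.7]
opening: 0.0595
```

Request:
{"op": "servo_tool", "data": {
  "deltas": [
    {"translation":[0,0,0],"rotation":[0,0,0]},
    {"translation":[0,0,0],"rotation":[0,0,0]},
    {"translation":[0,0,0],"rotation":[0,0,0]},
    {"translation":[0,0,0],"rotation":[0,0,0]},
    {"translation":[0,0,0],"rotation":[0,0,0]}
  ]
}}

```text
clock: 11.23
tcp_pos: [0.3896, -0.3082, 0.0812]
orientation: [0.937, 0.348, 0.001, 0.001]
wrist_force: [0.4, 0.6, -1.4]
opening: 0.0604
```

Run:
```python
from h import *
w=eyes.get_image('wrist');cv2.imwrite('pics/w8.png',w['pixels']);np.save('w8.npy',w,allow_pickle=True)
plan(.387,-.309,.08,41)
s=ctrl.read_state();np.save('w8s.npy',{'p':s['tcp_pos'],'o':s['orientation']},allow_pickle=True)
```

```text
t 11.28 tcp [ 0.3894 -0.3081  0.081 ] yaw 40.78 shift [-2.4 -0.9  1. ] len 3.0 turn [ 0.15  0.   -0.22] open 0.0595
```

View pics/w8.png

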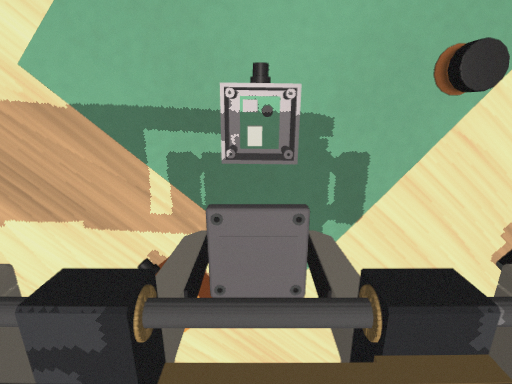

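The box is at (260,123) with its gland up, and the held lid is at (258,250). I'll get the edges precisely.

Run:
```python
from h import *
w=np.load('w8.npy',allow_pickle=True).item()
px=w['pixels']
hsv=cv2.cvtColor(px,cv2.COLOR_BGR2HSV)
g=((hsv[...,0]>60)&(hsv[...,0]<95)&(hsv[...,1]>60))
m=(~g).astype(np.uint8)
rx,ry,rw,rh=205,55,112,125
sub=np.zeros_like(m);sub[ry:ry+rh,rx:rx+rw]=m[ry:ry+rh,rx:rx+rw]
cs,_=cv2.findContours(sub,cv2.RETR_EXTERNAL,cv2.CHAIN_APPROX_NONE)
c=max(cs,key=cv2.contourArea);full=np.zeros_like(m);cv2.drawContours(full,[c],-1,1,-1)
gl=np.array([[a,b*.007,z] for a in(.03,.046) for b in(-1,1) for z in(.018,.036)])
p,e,r,mm=fit(w,full>0,[boxpts(.06,.06,.003,.043),gl],(.44,-.263,41),(rx,ry,rw,rh))
print(p.round(2),round(e,4))
cv2.imwrite('pics/fitb.png',np.dstack([r*255,mm*255,0*mm]).astype(np.uint8))
o=cv2.resize(px[ry:ry+rh,rx:rx+rw],None,fx=5,fy=5,interpolation=cv2.INTER_NEAREST)
for k,(u,v) in enumerate(proj(w,pose(boxpts(.06,.06,.003,.043),p[0]/1000,p[1]/1000,np.radians(p[2])))):
    cv2.circle(o,(int((u-rx+.5)*5),int((v-ry+.5)*5)),3,(0,0,255) if k%2 else (255,0,0),-1)
s=np.load('w8s.npy',allow_pickle=True).item();R=Rn.from_quat(s['o'])
P=R.apply(np.array([[a*.03,b*.03,z] for a in(-1,1) for b in(-1,1) for z in(-.0242,-.0342)]))+s['p']
l=cv2.resize(px[195:305,195:320],None,fx=5,fy=5,interpolation=cv2.INTER_NEAREST)
for k,(u,v) in enumerate(proj(w,P)):
    cv2.circle(l,(int((u-195+.5)*5),int((v-195+.5)*5)),3,(0,0,255) if k%2 else (0,255,0),-1)
cv2.imwrite('pics/zb.png',o);cv2.imwrite('pics/zl.png',l)
```

```text
[ 444.55 -265.32   40.09] 0.0338
```

View pics/zb.png

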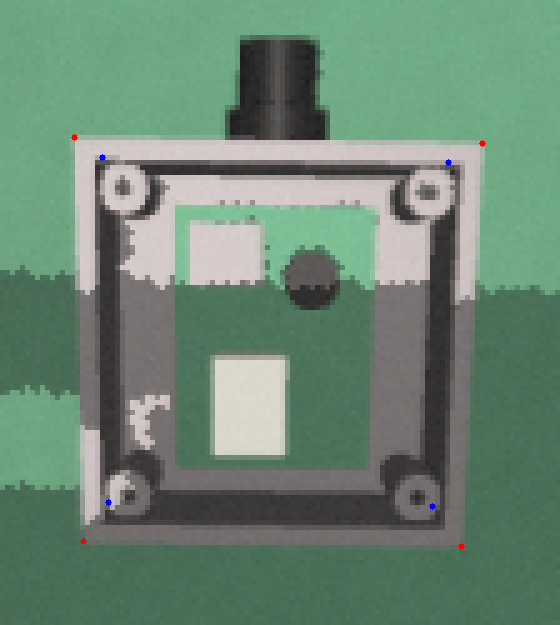

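View pics/zl.png

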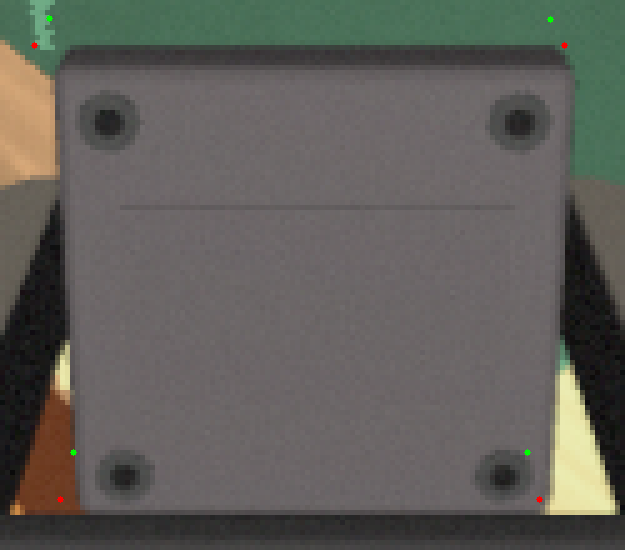

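```bash
cat > holes.py <<'E'
from h import *
def hole(px,u,v,r):
    g=cv2.GaussianBlur(cv2.cvtColor(px,cv2.COLOR_BGR2GRAY).astype(np.float32),(0,0),.6)
    g=cv2.resize(g,None,fx=4,fy=4,interpolation=cv2.INTER_CUBIC)
    R=int(r*4);cu,cv_=int((u+.5)*4),int((v+.5)*4)
    for _ in range(3):
        p=g[cv_-R:cv_+R+1,cu-R:cu+R+1];wt=np.clip(np.median(p)*.0+ (p.min()+ .45*(np.median(p)-p.min())) -p,0,None)
        yy,xx=np.mgrid[-R:R+1,-R:R+1]; wt=wt*((xx**2+yy**2)<=R*R)
        du,dv=(wt*xx).sum()/wt.sum(),(wt*yy).sum()/wt.sum();fu,fv=cu+du,cv_+dv;cu,cv_=int(round(fu)),int(round(fv))
    return (fu+.5)/4-.5,(fv+.5)/4-.5
if __name__=='__main__':
    W={}
    seeds={'w1':[(215+132/7,130+152/7),(215+401/7,130+138/7),(215+147/7,130+413/7),(215+410/7,130+399/7)],
    'w5':[(185+168/5,175+128/5),(185+538/5,175+128/5),(185+184/5,175+456/5),(185+528/5,175+456/5)],
    'w6':[(140+260/3.4,170+150/3.4),(140+529/3.4,170+150/3.4),(140+270/3.4,170+382/3.4),(140+520/3.4,170+382/3.4)],
    'w8':[(195+108/5,195+123/5),(195+520/5,195+123/5),(195+124/5,195+476/5),(195+503/5,195+476/5)]}
    for n,sd in seeds.items():
        w=np.load(n+'.npy',allow_pickle=True).item()
        H=[hole(w['pixels'],u,v,3.5) for u,v in sd]
        print(n,np.round(H,2).tolist()); W[n]=np.array(H)
    np.save('holes.npy',W,allow_pickle=True)
E
python3 holes.py
```

```text
w1 [[233.38, 151.59], [271.97, 149.54], [235.33, 188.74], [273.21, 186.41]]
w5 [[218.25, 200.55], [292.39, 200.02], [221.37, 265.83], [290.15, 265.68]]
w6 [[215.88, 213.86], [294.97, 213.46], [219.12, 282.12], [292.58, 281.92]]
w8 [[216.14, 218.94], [298.5, 219.17], [219.44, 289.87], [295.33, 290.11]]
```

```bash
cat > cal.py <<'E'
from h import *
from scipy.optimize import least_squares
H=np.load('holes.npy',allow_pickle=True).item()
Ws={n:np.load(n+'.npy',allow_pickle=True).item() for n in H}
s8=np.load('w8s.npy',allow_pickle=True).item();R8=Rn.from_quat(s8['o'])
def projc(w,X,rv,dt):
    dR=Rn.from_rotvec(rv).as_matrix()
    w2=dict(w);w2['R']=dR@np.array(w['R']);w2['t']=dR@np.array(w['t'])+dt
    return proj(w2,X),w2
SG=np.array([[1,1],[1,-1],[-1,1],[-1,-1]])
g=np.array([.641,.2297,-.0202]);gy=np.radians(5.66)
def res(p,out=False):
    dt=p[:3]/1000;rv=np.radians(p[3:6]);s=p[6]/1000
    r=[]
    P=pose(np.c_[SG*s,np.full(4,.014)],p[7]/1000,p[8]/1000,np.radians(p[9]))
    for n in('w1','w5','w6'): r.append((projc(Ws[n],P,rv,dt)[0]-H[n]).ravel()/.3)
    # in hand
    a=np.radians(p[11]);c,sn=np.cos(a),np.sin(a)
    L=np.c_[SG*[1,-1]*s,np.zeros(4)]@np.array([[c,-sn,0],[sn,c,0],[0,0,1]]).T+[p[10]/1000,p[12]/1000,-.0342]
    r.append((projc(Ws['w8'],R8.apply(L)+s8['p'],rv,dt)[0]-H['w8']).ravel()/.3)
    # hand x consistent with table pose at grasp
    d=np.array([p[7]/1000,p[8]/1000])-g[:2]; hx=(np.cos(gy)*d[0]+np.sin(gy)*d[1])*1000
    r.append([ (p[10]-hx)/.7, p[12]/.3])
    r.append(p[:3]/2); r.append(p[3:6]/.3)
    if out:
        print('rms px',np.sqrt(np.mean(np.concatenate(r[:4])**2))*.3,'hx from table',hx)
    return np.concatenate(r)
p0=np.array([0,0,0,0,0,0,25,639,229,5.7,-2.5,0,0.])
q=least_squares(res,p0,x_scale=1)
p=q.x;print('dt',p[:3].round(2),'rot',p[3:6].round(3),'s',p[6].round(2),'table',p[7:10].round(2),'hand x,yaw,y',p[10:].round(2));res(p,True)
C=np.linalg.inv(q.jac.T@q.jac);print('sig',np.sqrt(np.diag(C)).round(2))
np.save('cal.npy',p)
if __name__=='__main__':
    w=Ws['w8'];_,w2=projc(w,np.zeros((1,3)),np.radians(p[3:6]),p[:3]/1000)
    cor=np.array([[75,138],[483,143],[83.5,540.5],[461.5,546]])/5+[205,55]-.5
    # rim corners on z=.043
    Q=np.array([onz(w2,u,v,.043) for u,v in cor]);print('box corners fit centre',Q.mean(0).round(4),'sides',[np.linalg.norm(Q[i]-Q[j]).round(4) for i,j in((0,1),(2,3),(0,2),(1,3))])
    Q0=np.array([onz(w,u,v,.043) for u,v in cor]);print('uncal',Q0.mean(0).round(4),[np.linalg.norm(Q0[i]-Q0[j]).round(4) for i,j in((0,1),(2,3),(0,2),(1,3))])
    v=Q[0]+Q[1]-Q[2]-Q[3];u=Q[0]+Q[2]-Q[1]-Q[3];print('yaw',np.degrees(np.arctan2(v[1],v[0])).round(2),np.degrees(np.arctan2(u[1],u[0])).round(2)-90)
    # lid hand pos in world frame
    b=Q.mean(0)[:2]
    ps=np.radians(40.2);print()
E
python3 cal.py
```

```text
dt [ 1.47  0.49 -1.58] rot [ 0.072  0.074 -0.01 ] s 23.39 table [639.5  231.1    5.97] hand x,yaw,y [-2.41  0.01  0.03]
rms px 0.1969771195698499 hx from table -1.353749779746705
sig [0.57 1.92 1.11 0.11 0.11 0.27 0.16 2.15 0.38 0.31 2.17 0.33 0.3 ]
box corners fit centre [ 0.4433 -0.2641  0.043 ] sides [np.float64(0.0596), np.float64(0.0596), np.float64(0.0593), np.float64(0.0596)]
uncal [ 0.4446 -0.2653  0.043 ] [np.float64(0.06), np.float64(0.06), np.float64(0.0598), np.float64(0.06)]
yaw 40.02 40.08000000000001
```

```bash
python3 -c "
from h import *
plan(.4451,-.2626,.045,40.05)"
```

```text
t 11.28 tcp [ 0.3894 -0.3081  0.081 ] yaw 40.78 shift [71.9  1.8 36. ] len 80.0 turn [0.15 0.   0.73] open 0.0595
```

Request:
{"op": "servo_tool", "data": {
  "deltas": [
    {"translation":[15,0,0],"rotation":[0,0,0.3]},
    {"translation":[35,1,4],"rotation":[0,0,0.7]},
    {"translation":[55,1.8,14],"rotation":[0,0,0.7]},
    {"translation":[69,1.8,25],"rotation":[0,0,0.7]},
    {"translation":[72,1.8,36],"rotation":[0,0,0.7]}
  ]
}}

```text
clock: 11.7
tcp_pos: [0.4464, -0.2611, 0.0442]
orientation: [0.939, 0.343, 0.001, 0.001]
wrist_force: [0.2, -0.1, -0.2]
opening: 0.0599
```

Request:
{"op": "servo_tool", "data": {
  "deltas": [
    {"translation":[0,0,0],"rotation":[0,0,0]},
    {"translation":[0,0,0],"rotation":[0,0,0]},
    {"translation":[0,0,0],"rotation":[0,0,0]},
    {"translation":[0,0,0],"rotation":[0,0,0]},
    {"translation":[0,0,0],"rotation":[0,0,0]}
  ]
}}

```text
clock: 12.12
tcp_pos: [0.4444, -0.263, 0.0445]
orientation: [0.94, 0.342, 0.0, 0.001]
wrist_force: [0.0, 0.4, -0.8]
opening: 0.0598
```

Run:
```python
from h import *
plan(.4451,-.2626,.0188,40.05)
w=eyes.get_image('wrist');cv2.imwrite('pics/w9.png',w['pixels'][60:310,130:390]);np.save('w9.npy',w,allow_pickle=True)
sd=eyes.get_image('side');cv2.imwrite('pics/s9.png',cv2.resize(sd['pixels'][170:280,170:290],None,fx=5,fy=5,interpolation=cv2.INTER_CUBIC))
print(ctrl.read_state()['wrist_force'])
```

```text
t 12.12 tcp [ 0.4444 -0.263   0.0445] yaw 39.99 shift [ 0.8  0.1 25.7] len 26.0 turn [ 0.08 -0.01 -0.06] open 0.0598
[ 0.20282101  0.2532906  -0.20603351]
```

View pics/w9.png

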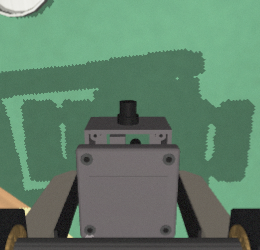

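View pics/s9.png

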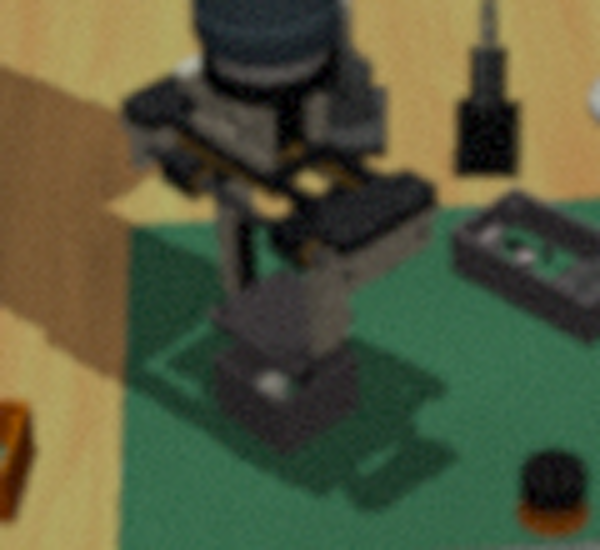

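Lid and box line up: lid centred at column about 128 of the crop, rim at about 127.5. Descending.

Request:
{"op": "servo_tool", "data": {
  "deltas": [
    {"translation":[0.7,0,3],"rotation":[0,0,0]},
    {"translation":[0.7,0,7],"rotation":[0,0,0]},
    {"translation":[0.7,0,11],"rotation":[0,0,0]},
    {"translation":[0.7,0,15],"rotation":[0,0,0]},
    {"translation":[0.7,0,18],"rotation":[0,0,0]}
  ]
}}

```text
clock: 12.63
tcp_pos: [0.4445, -0.2615, 0.0249]
orientation: [0.94, 0.342, -0.0, -0.0]
wrist_force: [-0.2, 0.4, -0.6]
opening: 0.0598
```

Request:
{"op": "servo_tool", "data": {
  "deltas": [
    {"translation":[0,0,1],"rotation":[0,0,0]},
    {"translation":[0,0,2],"rotation":[0,0,0]},
    {"translation":[0,0,3],"rotation":[0,0,0]},
    {"translation":[0,0,4],"rotation":[0,0,0]},
    {"translation":[0,0,4],"rotation":[0,0,0]}
  ]
}}

```text
clock: 13.05
tcp_pos: [0.4448, -0.2618, 0.0216]
orientation: [0.94, 0.342, -0.0, -0.0]
wrist_force: [-0.8, 0.1, -0.3]
opening: 0.0599
```

Run:
```python
from h import *
plan(.4451,-.2626,.0188,40.05)
print(ctrl.read_state()['wrist_force'])
```

```text
t 13.05 tcp [ 0.4448 -0.2618  0.0216] yaw 40.04 shift [-0.3  0.8  2.8] len 3.0 turn [-0.   -0.   -0.01] open 0.0599
[-0.83843561  0.12122007 -0.27066401]
```

Request:
{"op": "servo_tool", "data": {
  "deltas": [
    {"translation":[0,0.4,0.8],"rotation":[0,0,0]},
    {"translation":[0,0.4,1.6],"rotation":[0,0,0]},
    {"translation":[0,0.4,2.4],"rotation":[0,0,0]},
    {"translation":[0,0.4,2.9],"rotation":[0,0,0]},
    {"translation":[0,0.4,2.9],"rotation":[0,0,0]}
  ]
}}

```text
clock: 13.47
tcp_pos: [0.4454, -0.2624, 0.0189]
orientation: [0.94, 0.342, 0.0, 0.0]
wrist_force: [0.8, -1.0, 0.4]
opening: 0.0596
```

Run:
```python
from h import *
plan(.4451,-.2626,.0188,40.05)
print(ctrl.read_state()['wrist_force'],ctrl.read_state()['moment'])
```

```text
t 13.47 tcp [ 0.4454 -0.2624  0.0189] yaw 40.04 shift [-0.4 -0.1  0.1] len 0.0 turn [ 0.05 -0.01 -0.01] open 0.0596
[ 0.77434263 -1.0209661   0.36978094] [-0.19184138 -0.12908203  0.02887632]
```

Request:
{"op": "servo_tool", "data": {
  "deltas": [
    {"translation":[0,0,0.4],"rotation":[0,0,0]},
    {"translation":[0,0,0.8],"rotation":[0,0,0]},
    {"translation":[0,0,0.8],"rotation":[0,0,0]},
    {"translation":[0,0,0.8],"rotation":[0,0,0]},
    {"translation":[0,0,0.8],"rotation":[0,0,0]}
  ]
}}

```text
clock: 13.88
tcp_pos: [0.4454, -0.2624, 0.0187]
orientation: [0.94, 0.342, 0.0, 0.001]
wrist_force: [0.9, -0.3, 6.1]
opening: 0.0596
```

Run:
```python
from h import *
plan(.4451,-.2626,.0188,40.05)
print(ctrl.read_state()['wrist_force'],ctrl.read_state()['moment'])
w=eyes.get_image('wrist');cv2.imwrite('pics/w10.png',cv2.resize(w['pixels'][130:310,170:350],None,fx=3,fy=3))
```

```text
t 13.88 tcp [ 0.4454 -0.2624  0.0187] yaw 40.04 shift [-0.4 -0.1 -0.1] len 0.0 turn [ 0.06 -0.01 -0.01] open 0.0596
[ 0.93263924 -0.25131992  6.05771241] [ 0.06841432  0.11266858 -0.04150073]
```

View pics/w10.png

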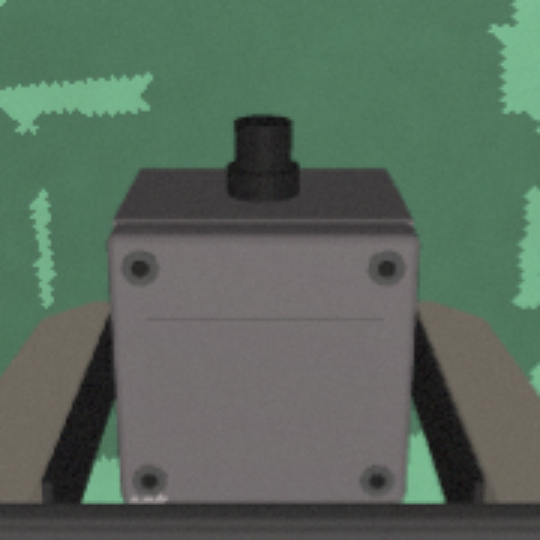

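Seated: contact force is 6 N at exactly the calculated height, and the picture shows the plate flush on the rim. Releasing and going straight up.

Request:
{"op": "servo_tool", "data": {
  "deltas": [
    {"translation":[0,0,0],"rotation":[0,0,0]},
    {"translation":[0,0,0],"rotation":[0,0,0]},
    {"translation":[0,0,0],"rotation":[0,0,0]},
    {"translation":[0,0,0],"rotation":[0,0,0]},
    {"translation":[0,0,0],"rotation":[0,0,0]}
  ],
  "grip": 80
}}

```text
clock: 14.35
tcp_pos: [0.4449, -0.2619, 0.0177]
orientation: [0.94, 0.342, -0.0, -0.0]
wrist_force: [0.3, 0.4, -0.1]
opening: 0.0797
```

Request:
{"op": "servo_tool", "data": {
  "deltas": [
    {"translation":[0,0,-3],"rotation":[0,0,0]},
    {"translation":[0,0,-15],"rotation":[0,0,0]},
    {"translation":[0,0,-40],"rotation":[0,0,0]},
    {"translation":[0,0,-70],"rotation":[0,0,0]},
    {"translation":[0,0,-105],"rotation":[0,0,0]}
  ]
}}

```text
clock: 14.77
tcp_pos: [0.444, -0.2611, 0.1229]
orientation: [0.94, 0.342, -0.001, -0.002]
wrist_force: [1.4, -0.7, -0.1]
opening: 0.0801
```

Run:
```python
from h import *
w=eyes.get_image('wrist');np.save('w11.npy',w,allow_pickle=True)
cv2.imwrite('pics/w11.png',cv2.resize(w['pixels'][110:260,160:360],None,fx=3,fy=3))
plan(.6065-.07*np.cos(np.radians(-48)),-.1617-.07*np.sin(np.radians(-48)),.15,-48)
```

```text
t 14.82 tcp [ 0.4478 -0.2644  0.1308] yaw 40.05 shift [185.2 -46.2 -19.4] len 192.0 turn [ 0.37 -0.46 88.05] open 0.0799
```

View pics/w11.png

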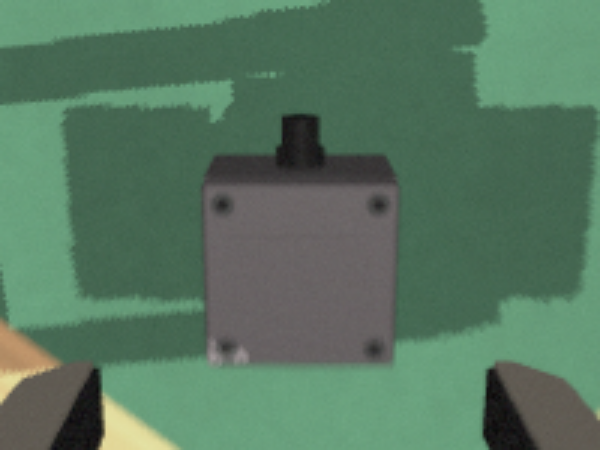

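The square lid is home and released. Next the long lid, grey, at (162,213) in the top view.

Run:
```python
from h import *
plan(.443,.2352,.19,7)
```

```text
t 14.82 tcp [ 0.4478 -0.2644  0.1308] yaw 40.05 shift [ 317.9 -384.9  -62.3] len 503.0 turn [ 0.49 -0.22 33.05] open 0.0799
```

Request:
{"op": "servo_tool", "data": {
  "deltas": [
    {"translation":[8,-10,-32],"rotation":[0,0,0]},
    {"translation":[25,-30,-60],"rotation":[0,0,0]},
    {"translation":[50,-60,-72],"rotation":[0,0,0]},
    {"translation":[76,-92,-72],"rotation":[0,0,0]},
    {"translation":[102,-124,-72],"rotation":[0,0,0]}
  ],
  "grip": 88
}}

```text
clock: 15.23
tcp_pos: [0.4438, -0.1007, 0.1963]
orientation: [0.94, 0.342, 0.001, 0.001]
wrist_force: [1.1, 0.3, 0.1]
opening: 0.088
```

Request:
{"op": "servo_tool", "data": {
  "deltas": [
    {"translation":[26,-31,0],"rotation":[0,0,6]},
    {"translation":[52,-63,0],"rotation":[0,0,12]},
    {"translation":[78,-94,0],"rotation":[0,0,18]},
    {"translation":[104,-126,0],"rotation":[0,0,25]},
    {"translation":[130,-157,0],"rotation":[0,0,32]}
  ]
}}

```text
clock: 15.65
tcp_pos: [0.442, 0.0844, 0.1952]
orientation: [0.996, 0.092, 0.0, 0.0]
wrist_force: [-0.1, 0.3, 0.1]
opening: 0.0876
```

Run:
```python
from h import *
plan(.443,.2352,.14,7)
```

```text
t 15.65 tcp [0.442  0.0844 0.1952] yaw 10.57 shift [  28.6 -148.1   55.2] len 161.0 turn [ 0.01 -0.04  3.57] open 0.0876
```

Request:
{"op": "servo_tool", "data": {
  "deltas": [
    {"translation":[7,-36,0],"rotation":[0,0,1]},
    {"translation":[14,-72,8],"rotation":[0,0,2]},
    {"translation":[21,-108,25],"rotation":[0,0,3]},
    {"translation":[26,-135,45],"rotation":[0,0,3.5]},
    {"translation":[28,-148,55],"rotation":[0,0,3.5]}
  ]
}}

```text
clock: 16.07
tcp_pos: [0.4406, 0.2362, 0.1382]
orientation: [0.998, 0.065, -0.001, -0.0]
wrist_force: [-1.0, -0.5, -0.1]
opening: 0.0877
```

Request:
{"op": "servo_tool", "data": {
  "deltas": [
    {"translation":[0,0,0],"rotation":[0,0,0]},
    {"translation":[0,0,0],"rotation":[0,0,0]},
    {"translation":[0,0,0],"rotation":[0,0,0]},
    {"translation":[0,0,0],"rotation":[0,0,0]},
    {"translation":[0,0,0],"rotation":[0,0,0]}
  ]
}}

```text
clock: 16.48
tcp_pos: [0.443, 0.2323, 0.141]
orientation: [0.998, 0.063, 0.001, -0.0]
wrist_force: [0.4, 0.9, 0.5]
opening: 0.0882
```

Run:
```python
from h import *
w=eyes.get_image('wrist');cv2.imwrite('pics/w12.png',w['pixels']);np.save('w12.npy',w,allow_pickle=True)
plan(.443,.2352,.14,7)
```

```text
t 16.53 tcp [0.4429 0.2323 0.1408] yaw 7.25 shift [ 0.5 -2.8  0.8] len 3.0 turn [-0.01 -0.1   0.25] open 0.0884
```

View pics/w12.png

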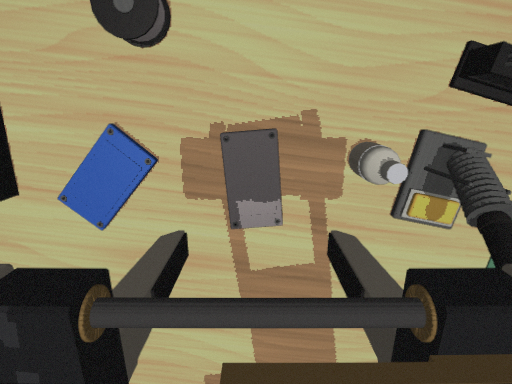

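The grey long lid is at (252,180) and the blue one at (108,177). I'll use the screw holes with the corrected camera.

```bash
cat > ll.py <<'E'
import sys,re
from holes import hole
from cal import *
def lid(n,seeds,z,x0,r=3.5):
    w=np.load(n+'.npy',allow_pickle=True).item()
    Hh=np.array([hole(w['pixels'],u,v,r) for u,v in seeds]);c=np.load('cal.npy')
    def f(p):
        P=pose(np.c_[SG*[49.4,24.4]/1000,np.full(4,z)],p[0]/1000,p[1]/1000,np.radians(p[2]))
        return (projc(w,P,np.radians(c[3:6]),c[:3]/1000)[0]-Hh).ravel()
    q=least_squares(f,[x0[0]*1000,x0[1]*1000,x0[2]]);print(n,Hh.round(1).tolist(),'pose',q.x.round(2),'rms',np.sqrt(np.mean(q.fun**2)).round(2));return q.x
E
python3 - <<'E'
from ll import *
p=lid('w12',[(226,138),(273,133),(236,226),(278,220)],.014,(.443,.235,7))
w=np.load('w12.npy',allow_pickle=True).item()
cv2.imwrite('pics/z12.png',cv2.resize(w['pixels'][120:240,205:305],None,fx=5,fy=5,interpolation=cv2.INTER_NEAREST))
hx,hy=.0,0
plan(p[0]/1000,p[1]/1000,-.0202,p[2])
E
```

```text
dt [ 1.47  0.49 -1.58] rot [ 0.072  0.074 -0.01 ] s 23.39 table [639.5  231.1    5.97] hand x,yaw,y [-2.41  0.01  0.03]
rms px 0.1969771195698499 hx from table -1.353749779746705
sig [0.57 1.92 1.11 0.11 0.11 0.27 0.16 2.15 0.38 0.31 2.17 0.33 0.3 ]
w12 [[225.5, 139.0], [271.4, 134.8], [234.9, 224.1], [276.9, 220.9]] pose [445.7  238.82  11.94] rms 0.19
t 16.53 tcp [0.4429 0.2323 0.1408] yaw 7.25 shift [  3.4  -6.1 161.1] len 161.0 turn [-0.   -0.1  -4.69] open 0.0884
```

View pics/z12.png

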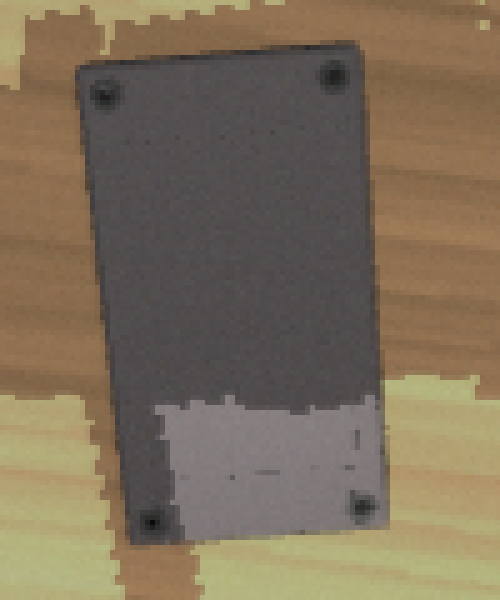

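Run:
```python
from h import *
w=np.load('w12.npy',allow_pickle=True).item()
print('bottle cap',onz(w,397,173,.085)[:2],'base-ish',onz(w,362,153,.0)[:2])
t=np.load('top0.npy',allow_pickle=True).item()
print(onz(t,203,199,.085)[:2])
```

```text
bottle cap [0.48719175 0.11457901] base-ish [0.49181668 0.11673929]
[0.47618142 0.1074683 ]
```

Request:
{"op": "servo_tool", "data": {
  "deltas": [
    {"translation":[3,-3,20],"rotation":[0,0,-2]},
    {"translation":[5,-6,50],"rotation":[0,0,-4.7]},
    {"translation":[5,-6,85],"rotation":[0,0,-4.7]},
    {"translation":[5,-6,115],"rotation":[0,0,-4.7]},
    {"translation":[5,-6,132],"rotation":[0,0,-4.7]}
  ]
}}

```text
clock: 16.95
tcp_pos: [0.4449, 0.2386, 0.0055]
orientation: [0.995, 0.104, -0.002, 0.0]
wrist_force: [-0.0, -0.2, 0.9]
opening: 0.0879
```

Request:
{"op": "servo_tool", "data": {
  "deltas": [
    {"translation":[0,0,4],"rotation":[0,0,0]},
    {"translation":[0,0,8],"rotation":[0,0,0]},
    {"translation":[0,0,12],"rotation":[0,0,0]},
    {"translation":[0,0,14],"rotation":[0,0,0]},
    {"translation":[0,0,14],"rotation":[0,0,0]}
  ]
}}

```text
clock: 17.37
tcp_pos: [0.4471, 0.2399, -0.0052]
orientation: [0.994, 0.105, 0.001, -0.0]
wrist_force: [-1.1, 0.1, -0.5]
opening: 0.088
```

Run:
```python
from h import *
w=eyes.get_image('wrist');cv2.imwrite('pics/w13.png',w['pixels']);np.save('w13.npy',w,allow_pickle=True)
plan(.4457,.2388,-.0205,11.94);print(ctrl.read_state()['wrist_force'])
```

```text
t 17.42 tcp [ 0.4471  0.2399 -0.0051] yaw 12.04 shift [-1.6  0.8 15.4] len 16.0 turn [-0.01 -0.11  0.1 ] open 0.088
[ 0.0314415   0.16637317 -0.40213247]
```

View pics/w13.png

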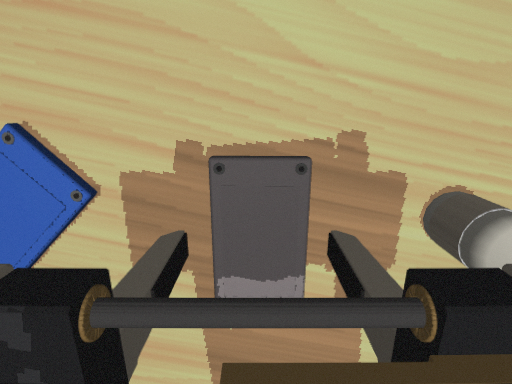

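Aligned: the lid is at (258,225), centred between the fingers. The bottle is close on the right, so I'll narrow the jaws to 76 mm before the last 15 mm.

Request:
{"op": "servo_tool", "data": {
  "deltas": [
    {"translation":[0,0,0],"rotation":[0,0,0]},
    {"translation":[0,0.5,0],"rotation":[0,0,0]},
    {"translation":[0,0.5,4],"rotation":[0,0,0]},
    {"translation":[0,0.5,8],"rotation":[0,0,0]},
    {"translation":[0,0.5,11],"rotation":[0,0,0]}
  ],
  "grip": 76
}}

```text
clock: 17.83
tcp_pos: [0.4462, 0.2392, -0.0175]
orientation: [0.994, 0.105, -0.0, 0.0]
wrist_force: [0.2, 0.3, 0.1]
opening: 0.0761
```

Request:
{"op": "servo_tool", "data": {
  "deltas": [
    {"translation":[0,0,2],"rotation":[0,0,0]},
    {"translation":[0,0,4],"rotation":[0,0,0]},
    {"translation":[0,0,4.5],"rotation":[0,0,0]},
    {"translation":[0,0,4.5],"rotation":[0,0,0]},
    {"translation":[0,0,4.5],"rotation":[0,0,0]}
  ]
}}

```text
clock: 18.25
tcp_pos: [0.4464, 0.2393, -0.0216]
orientation: [0.994, 0.105, -0.0, 0.0]
wrist_force: [0.2, -0.4, 0.2]
opening: 0.0762
```

Request:
{"op": "servo_tool", "data": {
  "deltas": [
    {"translation":[0,0,0],"rotation":[0,0,0]},
    {"translation":[0,0,0],"rotation":[0,0,0]},
    {"translation":[0,0,0],"rotation":[0,0,0]},
    {"translation":[0,0,0],"rotation":[0,0,0]},
    {"translation":[0,0,0],"rotation":[0,0,0]}
  ],
  "grip": 52,
  "force": 25
}}

```text
clock: 18.67
tcp_pos: [0.4465, 0.2393, -0.0214]
orientation: [0.994, 0.105, 0.0, -0.0]
wrist_force: [-0.2, -0.4, 0.9]
opening: 0.0618
```

Request:
{"op": "servo_tool", "data": {
  "deltas": [
    {"translation":[0,0,0],"rotation":[0,0,0]},
    {"translation":[0,0,0],"rotation":[0,0,0]},
    {"translation":[0,0,0],"rotation":[0,0,0]},
    {"translation":[0,0,0],"rotation":[0,0,0]},
    {"translation":[0,0,0],"rotation":[0,0,0]}
  ]
}}

```text
clock: 19.08
tcp_pos: [0.4465, 0.2393, -0.0214]
orientation: [0.994, 0.105, 0.0, 0.0]
wrist_force: [0.0, -1.7, 2.2]
opening: 0.0618
```

Run:
```python
from h import *
plan(.4457,.2388,-.0205,11.94);print(ctrl.read_state()['wrist_force'])
```

```text
t 19.08 tcp [ 0.4465  0.2393 -0.0214] yaw 12.05 shift [-0.9  0.3 -0.9] len 1.0 turn [ 0.   -0.01  0.11] open 0.0618
[ 0.02370305 -1.66552355  2.17674572]
```

Gripped at 61.8 mm. Lifting, then carrying over.

Request:
{"op": "servo_tool", "data": {
  "deltas": [
    {"translation":[0,0,-5],"rotation":[0,0,0]},
    {"translation":[0,0,-14],"rotation":[0,0,0]},
    {"translation":[0,0,-28],"rotation":[0,0,0]},
    {"translation":[0,0,-48],"rotation":[0,0,0]},
    {"translation":[0,0,-75],"rotation":[0,0,0]}
  ]
}}

```text
clock: 19.5
tcp_pos: [0.4449, 0.2388, 0.0534]
orientation: [0.994, 0.105, -0.002, 0.0]
wrist_force: [-0.3, -0.2, -0.7]
opening: 0.0619
```

Request:
{"op": "servo_tool", "data": {
  "deltas": [
    {"translation":[0,0,-32],"rotation":[0,0,0]},
    {"translation":[0,0,-67],"rotation":[0,0,0]},
    {"translation":[0,0,-102],"rotation":[0,0,0]},
    {"translation":[0,0,-130],"rotation":[0,0,0]},
    {"translation":[0,0,-147],"rotation":[0,0,0]}
  ]
}}

```text
clock: 19.92
tcp_pos: [0.4475, 0.2397, 0.205]
orientation: [0.994, 0.105, 0.003, -0.001]
wrist_force: [0.6, -0.3, 0.2]
opening: 0.0619
```

Run:
```python
from h import *
w=eyes.get_image('wrist');cv2.imwrite('pics/w14.png',w['pixels']);np.save('w14.npy',w,allow_pickle=True)
plan(.526,-.073,.2,-48)
```

```text
t 19.97 tcp [0.4489 0.2401 0.2073] yaw 12.06 shift [  9.9 322.3   7.2] len 323.0 turn [-0.33 -0.49 60.06] open 0.0617
```

View pics/w14.png

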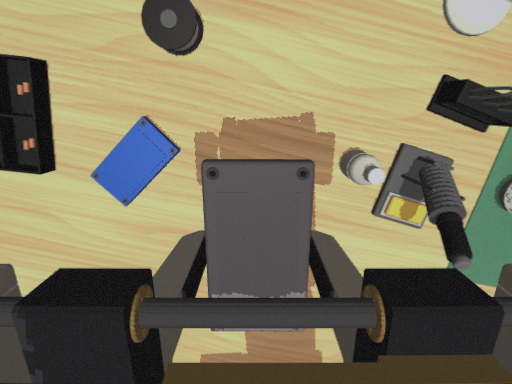

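Request:
{"op": "servo_tool", "data": {
  "deltas": [
    {"translation":[1,15,0],"rotation":[0,0,3]},
    {"translation":[2,42,0],"rotation":[0,0,9]},
    {"translation":[3,75,0],"rotation":[0,0,15]},
    {"translation":[4,108,0],"rotation":[0,0,22]},
    {"translation":[5,142,0],"rotation":[0,0,29]}
  ]
}}

```text
clock: 20.38
tcp_pos: [0.4803, 0.1005, 0.2002]
orientation: [0.989, -0.15, -0.0, -0.0]
wrist_force: [-0.2, -0.5, -0.5]
opening: 0.0615
```

```bash
python3 -c "
from h import *
plan(.526,-.073,.17,-48)"
```

```text
t 20.38 tcp [0.4803 0.1005 0.2002] yaw -17.23 shift [ 95.  152.2  30.2] len 182.0 turn [1.000e-02 4.000e-02 3.077e+01] open 0.0615
```

Request:
{"op": "servo_tool", "data": {
  "deltas": [
    {"translation":[20,32,0],"rotation":[0,0,7]},
    {"translation":[40,64,0],"rotation":[0,0,14]},
    {"translation":[60,96,0],"rotation":[0,0,21]},
    {"translation":[78,126,0],"rotation":[0,0,27]},
    {"translation":[90,145,8],"rotation":[0,0,30]}
  ]
}}

```text
clock: 20.8
tcp_pos: [0.5257, -0.0671, 0.1934]
orientation: [0.916, -0.402, 0.001, 0.0]
wrist_force: [0.8, -0.6, -0.4]
opening: 0.0613
```

Request:
{"op": "servo_tool", "data": {
  "deltas": [
    {"translation":[0,0,8],"rotation":[0,0,0]},
    {"translation":[0,0,15],"rotation":[0,0,0]},
    {"translation":[0,0,18],"rotation":[0,0,0]},
    {"translation":[0,0,18],"rotation":[0,0,0]},
    {"translation":[0,0,18],"rotation":[0,0,0]}
  ]
}}

```text
clock: 21.22
tcp_pos: [0.5243, -0.0622, 0.1744]
orientation: [0.918, -0.397, -0.0, -0.0]
wrist_force: [-0.3, 0.1, -0.1]
opening: 0.0616
```

Run:
```python
from h import *
w=eyes.get_image('wrist');cv2.imwrite('pics/w15.png',w['pixels']);np.save('w15.npy',w,allow_pickle=True)
s=ctrl.read_state();np.save('w15s.npy',{'p':s['tcp_pos'],'o':s['orientation']},allow_pickle=True)
plan(.526,-.073,.17,-48)
```

```text
t 21.27 tcp [ 0.5246 -0.0623  0.1748] yaw -46.83 shift [8.7 6.3 4.8] len 12.0 turn [-0.01 -0.01  1.17] open 0.0617
```

View pics/w15.png

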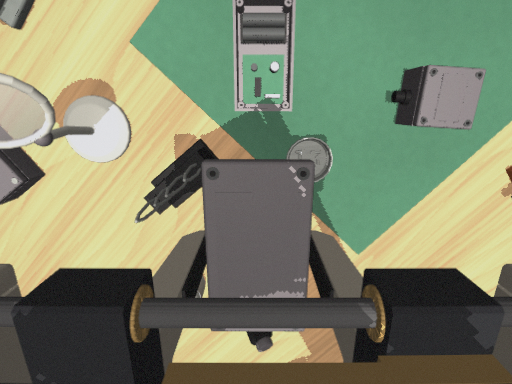

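Request:
{"op": "servo_tool", "data": {
  "deltas": [
    {"translation":[6,0,0],"rotation":[0,0,0]},
    {"translation":[16,1,0],"rotation":[0,0,0]},
    {"translation":[27,2,0],"rotation":[0,0,0]},
    {"translation":[34,3,0],"rotation":[0,0,0]},
    {"translation":[36,3,0],"rotation":[0,0,0]}
  ]
}}

```text
clock: 21.68
tcp_pos: [0.5483, -0.0935, 0.1744]
orientation: [0.917, -0.399, 0.0, 0.0]
wrist_force: [-0.8, -0.1, -1.4]
opening: 0.0618
```

Request:
{"op": "servo_tool", "data": {
  "deltas": [
    {"translation":[0,0,0],"rotation":[0,0,0]},
    {"translation":[0,0,0],"rotation":[0,0,0]},
    {"translation":[0,0,0],"rotation":[0,0,0]},
    {"translation":[0,0,0],"rotation":[0,0,0]},
    {"translation":[0,0,0],"rotation":[0,0,0]}
  ]
}}

```text
clock: 22.1
tcp_pos: [0.5469, -0.0916, 0.1745]
orientation: [0.917, -0.398, -0.0, -0.0]
wrist_force: [0.5, 0.9, -0.2]
opening: 0.0619
```

Run:
```python
from h import *
w=eyes.get_image('wrist');np.save('w16.npy',w,allow_pickle=True)
s=ctrl.read_state();np.save('w16s.npy',{'p':s['tcp_pos'],'o':s['orientation']},allow_pickle=True)
plan(.526,-.073,.17,-48)
cv2.imwrite('pics/w16.png',w['pixels'])
cv2.imwrite('pics/z16.png',cv2.resize(w['pixels'][10:160,215:315],None,fx=4,fy=4,interpolation=cv2.INTER_NEAREST))
```

```text
t 22.15 tcp [ 0.547  -0.0916  0.1745] yaw -46.94 shift [-27.9   2.6   4.5] len 28.0 turn [-0.    0.    1.06] open 0.0617
```

View pics/w16.png

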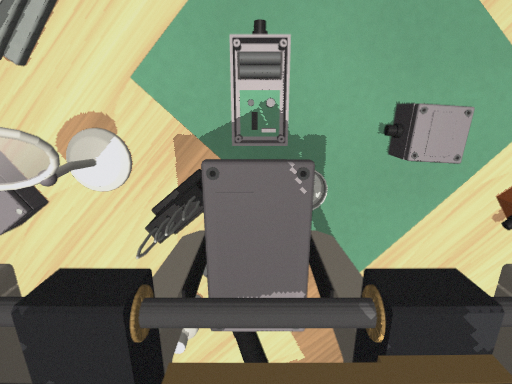

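View pics/z16.png

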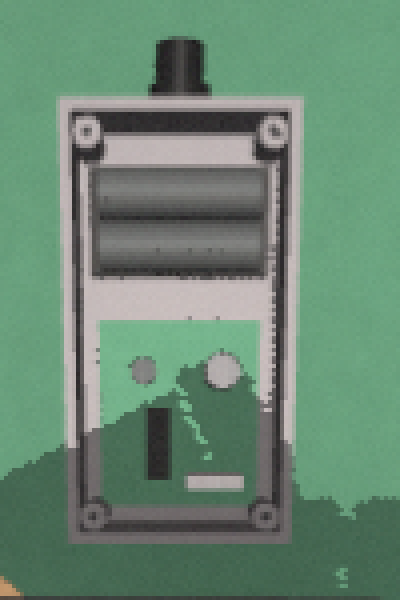

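```bash
python3 - <<'E' | grep -v sig
from ll import *
c=np.load('cal.npy')
w=np.load('w16.npy',allow_pickle=True).item();st=np.load('w16s.npy',allow_pickle=True).item()
Rr=Rn.from_quat(st['o'])
_,w2=projc(w,np.zeros((1,3)),np.radians(c[3:6]),c[:3]/1000)
H2=np.array([hole(w['pixels'],u,v,4.5) for u,v in((213,173),(306,173))]);print('holes',H2)
def f(p):
    a=np.radians(p[2]);cc,sn=np.cos(a),np.sin(a)
    L=np.array([[.0494,-.0244,0],[.0494,.0244,0]])@np.array([[cc,-sn,0],[sn,cc,0],[0,0,1]]).T+[p[0]/1000,p[1]/1000,-.0354+p[3]/1000]
    return np.r_[(proj(w2,Rr.apply(L)+st['p'])-H2).ravel()/.3,p[3]/1.,p[2]/1]
q=least_squares(f,[0,0,0,0]);print('lid in tool x,y,yaw,dz',q.x.round(2))
cor=np.array([[58,97],[304,97],[68,543],[291,543]])/4+[215,10]-.5
for nm,ww in(('cal',w2),('raw',w)):
    Q=np.array([onz(ww,u,v,.037) for u,v in cor])
    v=Q[0]+Q[1]-Q[2]-Q[3];u=Q[0]+Q[2]-Q[1]-Q[3]
    print(nm,'centre',Q.mean(0).round(4),'sides',[np.linalg.norm(Q[i]-Q[j]).round(4) for i,j in((0,1),(2,3),(0,2),(1,3))],'yaw',np.degrees(np.arctan2(v[1],v[0])).round(2),(np.degrees(np.arctan2(u[1],u[0]))-90).round(2))
    if nm=='cal': b=Q.mean(0);by=np.degrees(np.arctan2(v[1],v[0]))
np.save('lb.npy',np.r_[b[:2],by])
E
```

```text
dt [ 1.47  0.49 -1.58] rot [ 0.072  0.074 -0.01 ] s 23.39 table [639.5  231.1    5.97] hand x,yaw,y [-2.41  0.01  0.03]
rms px 0.1969771195698499 hx from table -1.353749779746705
holes [[212.01700971 173.15337303]
 [302.85350423 173.26866911]]
lid in tool x,y,yaw,dz [-0.3  -1.8   0.   -0.12]
cal centre [ 0.6141 -0.1637  0.037 ] sides [np.float64(0.0618), np.float64(0.062), np.float64(0.1115), np.float64(0.1115)] yaw -46.96 -46.88
raw centre [ 0.6131 -0.1653  0.037 ] sides [np.float64(0.0622), np.float64(0.0624), np.float64(0.112), np.float64(0.112)] yaw -46.93 -46.85
```

```bash
python3 - <<'E' | grep -v sig
from ll import *
c=np.load('cal.npy')
w=np.load('w16.npy',allow_pickle=True).item();st=np.load('w16s.npy',allow_pickle=True).item()
Rr=Rn.from_quat(st['o'])
_,w2=projc(w,np.zeros((1,3)),np.radians(c[3:6]),c[:3]/1000)
o=cv2.resize(w['pixels'][150:340,195:325],None,fx=4,fy=4,interpolation=cv2.INTER_NEAREST)
for (a,b,z,col) in [(a*.0494-.0009,b*.0244,-.0354,(0,0,255)) for a in(-1,1) for b in(-1,1)]+[(a*.056-.0009,b*.031,-.0354,(255,0,0)) for a in(-1,1) for b in(-1,1)]:
    u,v=proj(w2,Rr.apply([[a,b,z]])+st['p'])[0]; print((u,v)); cv2.circle(o,(int((u-195+.5)*4),int((v-150+.5)*4)),3,col,-1)
cv2.imwrite('pics/z16l.png',o)
E
```

```text
dt [ 1.47  0.49 -1.58] rot [ 0.072  0.074 -0.01 ] s 23.39 table [639.5  231.1    5.97] hand x,yaw,y [-2.41  0.01  0.03]
rms px 0.1969771195698499 hx from table -1.353749779746705
(np.float64(221.9122969250335), np.float64(325.4947467951256))
(np.float64(298.2378614770685), np.float64(325.61871176743307))
(np.float64(215.45000016396534), np.float64(174.20706250864643))
(np.float64(306.08483241953326), np.float64(174.32112178043408))
(np.float64(212.0774569504521), np.float64(333.84445897768626))
(np.float64(307.99770297060047), np.float64(334.0022942776935))
(np.float64(202.552688513965), np.float64(162.05904089322618))
(np.float64(319.09507870311177), np.float64(162.20254058737422))
```

View pics/z16l.png

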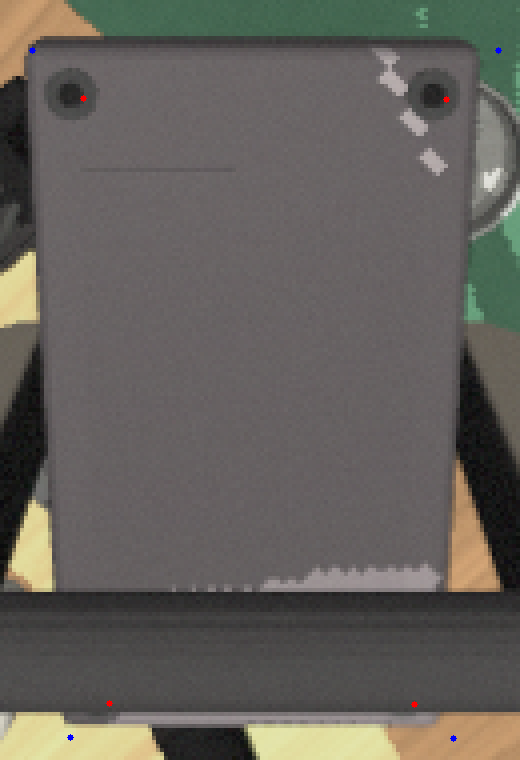

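Run:
```python
from h import *
for n in('w8','w15','w16'):
    w=np.load(n+'.npy',allow_pickle=True).item();st=np.load(n+'s.npy',allow_pickle=True).item()
    R=Rn.from_quat(st['o']).as_matrix();w['R']=np.array(w['R'])
    print(n,((R.T@(-w['R'].T@w['t']-st['p']))*1000).round(2),Rn.from_matrix(w['R']@R).as_euler('xyz',degrees=True).round(2))
for k in range(3):
    w=eyes.get_image('wrist');st=ctrl.read_state();R=Rn.from_quat(st['orientation']).as_matrix();w['R']=np.array(w['R'])
    print(((R.T@(-w['R'].T@w['t']-st['tcp_pos']))*1000).round(2),Rn.from_matrix(w['R']@R).as_euler('xyz',degrees=True).round(2),st['tcp_pos'].round(4))
```

```text
w8 [  81.96    1.29 -190.55] [  0.13  16.96 -89.91]
w15 [ 8.2610e+01 -1.8000e-01 -1.8986e+02] [ 4.000e-02  1.694e+01 -8.990e+01]
w16 [  82.8    -0.21 -190.31] [ 2.000e-02  1.690e+01 -8.991e+01]
[  82.79   -0.24 -190.32] [ 2.000e-02  1.690e+01 -8.991e+01] [ 0.547  -0.0916  0.1745]
[  82.77   -0.25 -190.31] [ 2.000e-02  1.690e+01 -8.991e+01] [ 0.547  -0.0917  0.1746]
[  82.76   -0.25 -190.33] [ 2.000e-02  1.690e+01 -8.991e+01] [ 0.5471 -0.0917  0.1746]
```

```bash
python3 - <<'E' | tail -3
from ll import *
w=np.load('w16.npy',allow_pickle=True).item();st=np.load('w16s.npy',allow_pickle=True).item()
Rr=Rn.from_quat(st['o'])
H2=np.array([[212.4,173.2],[302.7,173.2]])
bk=np.array([[211.0,330.5],[305.0,330.5]]) # back edge ends approx
def f(p,full=False):
    a=np.radians(p[2]);cc,sn=np.cos(a),np.sin(a)
    M=np.array([[cc,-sn,0],[sn,cc,0],[0,0,1]]).T; off=np.array([p[0]/1000,p[1]/1000,-.0354+p[3]/1000])
    P=proj(w,Rr.apply(np.array([[.0494,-.0244,0],[.0494,.0244,0],[-.056,-.0305,0],[-.056,.0305,0]])@M+off)+st['p'])
    return np.r_[(P[:2]-H2).ravel()/.3,(P[2:]-bk).ravel()/1.2,p[3]/2,p[2]/1]
q=least_squares(f,[0,0,0,0]);print('lid in tool raw x,y,yaw,dz',q.x.round(2),'res',q.fun.round(1))
x,y=q.x[:2]/1000
yw=-46.9+q.x[2];c,s=np.cos(np.radians(yw)),np.sin(np.radians(yw))
t=np.array([.6131,-.1653])-x*np.array([c,s])-y*np.array([s,-c])
print('target tcp',t.round(4),yw)
plan(t[0],t[1],.07,yw)
E
```

```text
lid in tool raw x,y,yaw,dz [-0.44  0.08 -0.16 -0.01] res [ 0.9 -0.1 -0.8 -0.4 -0.1  1.2 -0.3  1.1 -0.  -0.2]
target tcp [ 0.6135 -0.1656] -47.05590228049832
t 22.3 tcp [ 0.5471 -0.0917  0.1746] yaw -46.94 shift [ 99.3   1.9 104.6] len 144.0 turn [-0.   -0.01  0.11] open 0.062
```

Request:
{"op": "servo_tool", "data": {
  "deltas": [
    {"translation":[10,0,0],"rotation":[0,0,0]},
    {"translation":[30,0.6,6],"rotation":[0,0,0]},
    {"translation":[55,1,20],"rotation":[0,0,0]},
    {"translation":[80,1.6,40],"rotation":[0,0,0]},
    {"translation":[95,1.9,62],"rotation":[0,0,0]}
  ]
}}

```text
clock: 22.72
tcp_pos: [0.6134, -0.1655, 0.1128]
orientation: [0.917, -0.399, 0.002, 0.0]
wrist_force: [-0.4, -0.4, -1.3]
opening: 0.062
```

Request:
{"op": "servo_tool", "data": {
  "deltas": [
    {"translation":[3,0,15],"rotation":[0,0,0]},
    {"translation":[4.3,0,30],"rotation":[0,0,0]},
    {"translation":[4.3,0,40],"rotation":[0,0,0]},
    {"translation":[4.3,0,43],"rotation":[0,0,0]},
    {"translation":[4.3,0,43],"rotation":[0,0,0]}
  ]
}}

```text
clock: 23.13
tcp_pos: [0.6131, -0.1656, 0.0686]
orientation: [0.917, -0.398, -0.001, -0.0]
wrist_force: [-0.9, -0.4, -0.6]
opening: 0.0616
```

Request:
{"op": "servo_tool", "data": {
  "deltas": [
    {"translation":[0,0,0],"rotation":[0,0,0]},
    {"translation":[0,0,0],"rotation":[0,0,0]},
    {"translation":[0,0,0],"rotation":[0,0,0]},
    {"translation":[0,0,0],"rotation":[0,0,0]},
    {"translation":[0,0,0],"rotation":[0,0,0]}
  ]
}}

```text
clock: 23.55
tcp_pos: [0.6139, -0.1658, 0.0702]
orientation: [0.917, -0.398, 0.001, 0.0]
wrist_force: [0.1, 0.2, -1.1]
opening: 0.062
```

Run:
```python
from h import *
plan(.6135,-.1656,.0265,-47)
w=eyes.get_image('wrist');np.save('w17.npy',w,allow_pickle=True)
cv2.imwrite('pics/w17.png',cv2.resize(w['pixels'][60:345,160:360],None,fx=2,fy=2))
sd=eyes.get_image('side');cv2.imwrite('pics/s17.png',cv2.resize(sd['pixels'][150:260,230:350],None,fx=5,fy=5,interpolation=cv2.INTER_CUBIC))
```

```text
t 23.55 tcp [ 0.6139 -0.1658  0.0702] yaw -46.94 shift [-0.4  0.2 43.7] len 44.0 turn [-0.03 -0.07  0.06] open 0.062
```

View pics/w17.png

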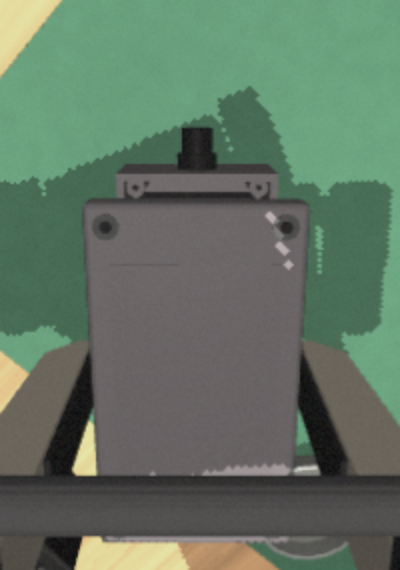

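View pics/s17.png

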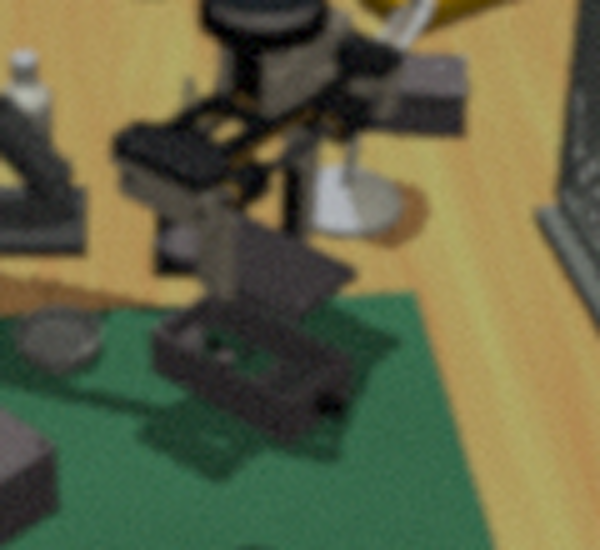

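Centred (lid about 196, rim about 197 in the crop). Lowering gently.

Request:
{"op": "servo_tool", "data": {
  "deltas": [
    {"translation":[0,0,6],"rotation":[0,0,0]},
    {"translation":[0,0,15],"rotation":[0,0,0]},
    {"translation":[-0.3,0,24],"rotation":[0,0,0]},
    {"translation":[-0.3,0,31],"rotation":[0,0,0]},
    {"translation":[-0.3,0,36],"rotation":[0,0,0]}
  ]
}}

```text
clock: 24.07
tcp_pos: [0.6123, -0.1651, 0.0315]
orientation: [0.917, -0.398, -0.001, -0.0]
wrist_force: [-0.4, 0.5, -0.7]
opening: 0.062
```

Request:
{"op": "servo_tool", "data": {
  "deltas": [
    {"translation":[0,0,2],"rotation":[0,0,0]},
    {"translation":[0,0,4],"rotation":[0,0,0]},
    {"translation":[0,0,6],"rotation":[0,0,0]},
    {"translation":[0,0,7],"rotation":[0,0,0]},
    {"translation":[0,0,7],"rotation":[0,0,0]}
  ]
}}

```text
clock: 24.48
tcp_pos: [0.6134, -0.1656, 0.0265]
orientation: [0.917, -0.398, 0.0, 0.0]
wrist_force: [-0.5, -0.0, -1.5]
opening: 0.0615
```

Request:
{"op": "servo_tool", "data": {
  "deltas": [
    {"translation":[0,0,0],"rotation":[0,0,0]},
    {"translation":[0,0,0],"rotation":[0,0,0]},
    {"translation":[0,0,0],"rotation":[0,0,0]},
    {"translation":[0,0,0],"rotation":[0,0,0]},
    {"translation":[0,0,0],"rotation":[0,0,0]}
  ]
}}

```text
clock: 24.9
tcp_pos: [0.6134, -0.1655, 0.0266]
orientation: [0.917, -0.398, 0.0, -0.0]
wrist_force: [-0.5, -0.8, 0.2]
opening: 0.0616
```

Run:
```python
from h import *
plan(.6135,-.1656,.0265,-47)
w=eyes.get_image('wrist');np.save('w18.npy',w,allow_pickle=True)
s=ctrl.read_state();np.save('w18s.npy',{'p':s['tcp_pos'],'o':s['orientation']},allow_pickle=True);print(s['wrist_force'],s['qd'].round(4))
cv2.imwrite('pics/w18.png',cv2.resize(w['pixels'][110:345,190:340],None,fx=2.5,fy=2.5))
sd=eyes.get_image('side');cv2.imwrite('pics/s18.png',cv2.resize(sd['pixels'][150:260,230:350],None,fx=5,fy=5,interpolation=cv2.INTER_CUBIC))
```

```text
t 24.9 tcp [ 0.6134 -0.1655  0.0266] yaw -46.95 shift [ 0.1 -0.   0.1] len 0.0 turn [-0.01 -0.01  0.05] open 0.0616
[ 0.33259732  0.07592453 -1.30862917] [ 0.      0.0014  0.0003  0.0005  0.0019 -0.0002]
```

View pics/w18.png

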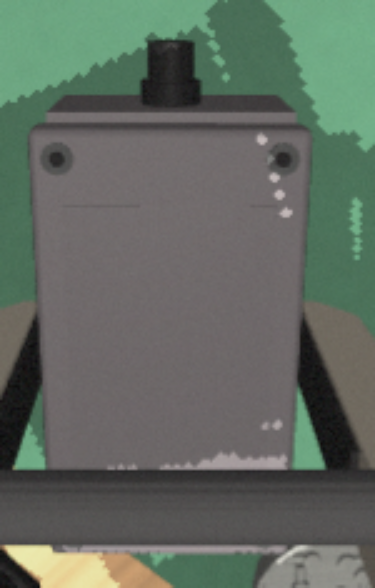

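View pics/s18.png

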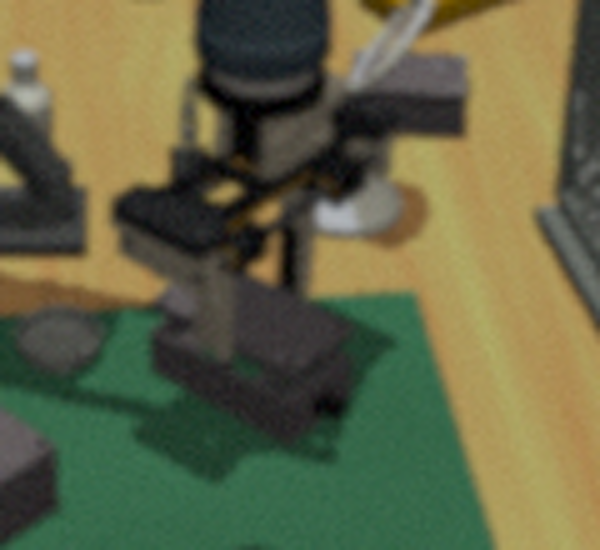

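Run:
```python
from h import *
w=np.load('w18.npy',allow_pickle=True).item()
c,s=np.cos(np.radians(-46.9)),np.sin(np.radians(-46.9))
for d in(-.031,0,.031):
    X=np.array([.6131+.056*c-d*s,-.1653+.056*s+d*c,.037]);print(proj(w,[X])[0].round(1))
o=cv2.resize(w['pixels'][140:180,195:325],None,fx=6,fy=6,interpolation=cv2.INTER_NEAREST);cv2.imwrite('pics/z18.png',o)
st=np.load('w18s.npy',allow_pickle=True).item()
```

```text
[307.7 154. ]
[257.7 153.9]
[207.6 153.9]
```

View pics/z18.png

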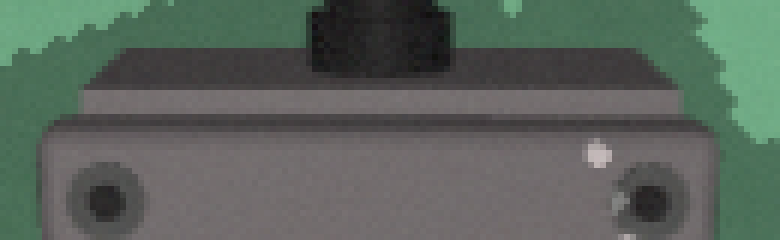

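The rim edge is seen at row 154.5, columns 207.5–308.8; 154 and 207.6–307.7 were predicted. So the lid is within about 1 mm of lined up. The arm is still and force shows no contact. I'll take one last look, then hand in.

Run:
```python
from h import *
im=eyes.get_image('top');cv2.imwrite('pics/tend.png',im['pixels'])
s=ctrl.read_state();print(s['clock'],s['tcp_pos'].round(4),s['opening'],s['wrist_force'].round(2))
```

```text
25.05 [ 0.6133 -0.1655  0.0265] 0.06154804872891243 [ 0.04 -0.15 -0.11]
```

View pics/tend.png

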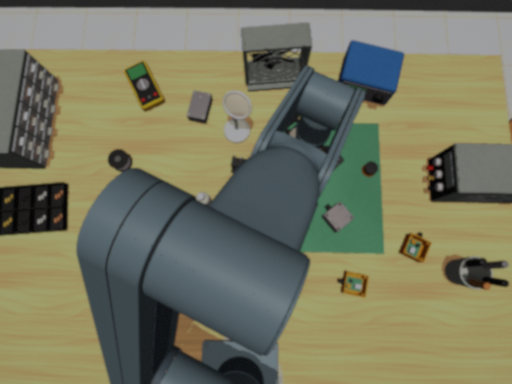

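```bash
python3 -c "
from h import *
print(ctrl.close_job())"
```

```text
the job is handed in; nothing more can be done
None
```

The job is handed in at about 25 s, with the long lid still held over the long box. `close_job` gave no verdict.

- **Square lid:** It is home on the grey square box and released. It went in without resistance, the contact force was 6 N at the calculated seated height, and the pictures show the plate flush on the rim.
- **Long lid:** I carried the grey one over the row and am holding it level, centred over the long box. Its lip is about 11 mm above the rim by the arm's height reading. The last wrist view put the rim within about 1 mm of where it should be, the yaw within about 0.2°, and the wrist force near zero. The grip is set to 25 N, with the jaws at 61.6 mm.
- **Other things:** In the last top view everything still visible stood where it was. The arm hid the screw dish, the soldering stand and most of the tweezer rack, so I could not check those from above. The dish and stand look undisturbed in the last side view. I moved neither the orange nor the blue look-alikes.

**What disagreed:**
- **Fingertips:** They stand about 27 mm behind the reported TCP, not 11 mm ahead as stated. My first grasp closed in the air above the square lid without touching anything, and I corrected the height from the pictures.
- **Camera:** The wrist camera's pose relative to the arm shifted by about 1.5 mm between arm positions. I therefore measured each lid and its box in the same picture.

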